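# Clear, load and start the module test board

## Task

Put the one or two small modules left in the green test board's sockets back into the tray of mixed parts, and set every large finned power module from that tray (three or four), fins up and fully home, in a socket of its own, any socket, with all the levers still up. Then press down the lever beside each loaded socket until it clicks and stays down, leaving the lever of an empty socket up, and last press the start button. The other parts stay in the tray; leave everything else on the bench alone.

Things in the scene. Friction and masses are not known exactly. Their poses are not given: they have to be found in the camera images.
- module0: Power module to be tested: a rectangular block 44 (its x) x 32 (its y) x 24 mm tall (z), black below with an aluminium heat sink on top whose fins run along its 44 mm length; about 60 g. Origin at the centre of its underside, z up through the fins. Three or four modules are in the tray; an absent one reads None.
- module1: Power module to be tested: a rectangular block 44 (its x) x 32 (its y) x 24 mm tall (z), black below with an aluminium heat sink on top whose fins run along its 44 mm length; about 60 g. Origin at the centre of its underside, z up through the fins. Three or four modules are in the tray; an absent one reads None.
- module2: Power module to be tested: a rectangular block 44 (its x) x 32 (its y) x 24 mm tall (z), black below with an aluminium heat sink on top whose fins run along its 44 mm length; about 60 g. Origin at the centre of its underside, z up through the fins. Three or four modules are in the tray; an absent one reads None.
- module3: Power module to be tested: a rectangular block 44 (its x) x 32 (its y) x 24 mm tall (z), black below with an aluminium heat sink on top whose fins run along its 44 mm length; about 60 g. Origin at the centre of its underside, z up through the fins. Three or four modules are in the tray; an absent one reads None.
- tray: Shallow aluminium tray of mixed parts, 260 (x) x 280 (y) mm, fixed. Walls 3 mm thick and 12 mm high from the table, floor 3 mm. Origin at the centre of its underside.
- coil0: Drum coil, round, 34 mm across, 22 mm tall, copper waist. Not wanted: it stays in the tray. Origin at the centre of its underside.
- coil1: Drum coil, same as coil0. Not wanted: it stays in the tray. Origin at the centre of its underside.
- strip: Terminal strip, grey, 60 (x) x 16 (y) x 18 mm tall, a row of five screw heads on top. Not wanted: it stays in the tray. Origin at the centre of its underside.
- small0: Small finned module left in a socket from the last test, to go back into the tray: same make as the modules but only 26 (x) x 20 (y) x 20 mm tall; one or two of them, an absent one reads None. It stands on the pocket floor, 12 mm above the rim. Origin at the centre of its underside.
- small1: Small finned module left in a socket from the last test, to go back into the tray: same make as the modules but only 26 (x) x 20 (y) x 20 mm tall; one or two of them, an absent one reads None. It stands on the pocket floor, 12 mm above the rim. Origin at the centre of its underside.
- socket0 (a point): Centre of the pocket floor of socket 0, on the fixed green test board (250 x 270 mm), 14 mm above the table; axes along the board's edges. The open pocket is 50 (x) x 38 (y) mm and 8 mm deep, walls 7 mm thick: a module with its 44 mm length along x fits with 3 mm to spare on each side, 16 mm above the rim. Its lever lies parallel to x, 41 mm from this point to -y.
- lever0 (a joint): Lever of socket 0, rad. 0: raised 40 degrees by its spring; 0.7: level, held by the detent. Springs back (8 N at the pad) up to 0.5, snaps down beyond. Pivot 30 mm to +x of the pocket centre, 26 mm above the table; the arm points to -x. Its press pad (22 x 18 x 7 mm) has the middle of its top face 25 mm to -x of the pocket centre and 77 mm high when up, 45 mm to -x and 30 mm high when down.
- socket1 (a point): Centre of the pocket floor of socket 1, on the fixed green test board (250 x 270 mm), 14 mm above the table; axes along the board's edges. The open pocket is 50 (x) x 38 (y) mm and 8 mm deep, walls 7 mm thick: a module with its 44 mm length along x fits with 3 mm to spare on each side, 16 mm above the rim. Its lever lies parallel to x, 41 mm from this point to -y.
- lever1 (a joint): Lever of socket 1, rad. 0: raised 40 degrees by its spring; 0.7: level, held by the detent. Springs back (8 N at the pad) up to 0.5, snaps down beyond. Pivot 30 mm to +x of the pocket centre, 26 mm above the table; the arm points to -x. Its press pad (22 x 18 x 7 mm) has the middle of its top face 25 mm to -x of the pocket centre and 77 mm high when up, 45 mm to -x and 30 mm high when down.
- socket2 (a point): Centre of the pocket floor of socket 2, on the fixed green test board (250 x 270 mm), 14 mm above the table; axes along the board's edges. The open pocket is 50 (x) x 38 (y) mm and 8 mm deep, walls 7 mm thick: a module with its 44 mm length along x fits with 3 mm to spare on each side, 16 mm above the rim. Its lever lies parallel to x, 41 mm from this point to -y.
- lever2 (a joint): Lever of socket 2, rad. 0: raised 40 degrees by its spring; 0.7: level, held by the detent. Springs back (8 N at the pad) up to 0.5, snaps down beyond. Pivot 30 mm to +x of the pocket centre, 26 mm above the table; the arm points to -x. Its press pad (22 x 18 x 7 mm) has the middle of its top face 25 mm to -x of the pocket centre and 77 mm high when up, 45 mm to -x and 30 mm high when down.
- socket3 (a point): Centre of the pocket floor of socket 3, on the fixed green test board (250 x 270 mm), 14 mm above the table; axes along the board's edges. The open pocket is 50 (x) x 38 (y) mm and 8 mm deep, walls 7 mm thick: a module with its 44 mm length along x fits with 3 mm to spare on each side, 16 mm above the rim. Its lever lies parallel to x, 41 mm from this point to -y.
- lever3 (a joint): Lever of socket 3, rad. 0: raised 40 degrees by its spring; 0.7: level, held by the detent. Springs back (8 N at the pad) up to 0.5, snaps down beyond. Pivot 30 mm to +x of the pocket centre, 26 mm above the table; the arm points to -x. Its press pad (22 x 18 x 7 mm) has the middle of its top face 25 mm to -x of the pocket centre and 77 mm high when up, 45 mm to -x and 30 mm high when down.
- start (a joint): Test start button, m pressed: 0 out, 0.006 fully in, about 5 N, springs back.
- start_top (a point): Middle of the button's top face, 36 mm above the table when out; button 24 mm across, in a grey box 56 x 56 x 18 mm between the tray and the board; presses straight down.
- driver: Bystander, to be left alone: a black-handled screwdriver 160 mm long.
- flux: Bystander, to be left alone: a white bottle 40 mm across and 90 mm tall.
- tape: Bystander, to be left alone: a flat black ring (tape reel), 70 mm across, 18 mm high.
- brush: Bystander, to be left alone: a small black and grey brush 110 mm long.

How it is judged:
By the outcome, as a careful person would: the job done as asked, in the order asked, and still so for the second after the job is handed in, with the robot touching nothing.
Of module0, module1, module2, module3 only 3 to 4 are there at a start; the rules pass over those that are not, and their reading is None.
Of small0, small1 only 1 to 2 are there at a start; the rules pass over those that are not, and their reading is None.
At some moment in a run one of module0, module1, module2, module3 may be knocked a few centimetres aside while the robot is not near it.
It also fails if it takes over 210 s, if anything falls off the work surface, if the arm or the gripper's body presses on something with over 40 N, if the wrist force passes 120 N, or if a joint passes its speed limit or range.

## Robot

A 6-joint arm with a two-finger parallel gripper is mounted at the origin on the work surface. World frame = base frame: x ahead of the robot, y to its left, z up, the work surface at z = 0. Lengths are in m, angles in rad, forces in N, time in s.
With the tool pointing down it reaches from about 0.3 to 0.775 m from the base axis. Payload 14.6 kg.
Tool frame: the origin (TCP) lies on the centre line of the jaws, within the pads' length; the fingertips stand 19 mm ahead of it and the grasp point (between the pads) is the TCP; z points along the fingers, y is the line along which they close (so a half turn about z gives the same grasp; the last joint's range is limited). The gripper opens to 94 mm and grips with 3 to 60 N. Pads are 16 mm wide; open, the fingers measure 119 mm over their backs; the gripper's body (75 mm by 177 mm) begins 78 mm behind the grasp point.
Start: joints at [1.272, 0.3, 1.521, -0, 1.321, -0.067], TCP at [0.126, 0.535, 0.224] pointing down, gripper open.
Joint ranges: [-3.03, 3.03], [-0.79, 2.21], [0.23, 2.52], [-1.04, 4.18], [0, 3.07], [-2.55, 2.55]. Speed limits (rad/s): [2.22, 2.22, 2.57, 3.14, 3.14, 3.14].

## Interface

Orientations are given as [roll, pitch, yaw] about the fixed x, y, z axes, in that order (R = Rz(yaw) Ry(pitch) Rx(roll)).
In Python, from station import get_obs, camera, workorder gives the robot as it stands.
- The arm moves only by the tool play_rows, never from a script. Its argument "motion" is a list that holds one entry, the list of rows, each a list of 7 numbers: the shift along the tool's x, y, z as a fraction of full scale, then the turn, a rotation vector about the tool's x, y, z as a fraction of full scale, then the opening, from -1 (shut) to 1 (fully open). In form: [[[x, y, z, ax, ay, az, grip], ...]]. A call has 1 to 10 rows; each row is the pose to reach, as a shift and turn from the pose commanded when the call began, along the tool's axes at that moment, turning the shorter way round; what a row does not reach only later rows make up. Full scale, the value 1, is 0.25 m for a shift and 2 pi rad for a turn. A row lasts 1/10 s, in which the tool goes at most 50 mm and 8.59 degrees, less where a joint would pass 70% of its speed; a pose out of reach is approached as far as the arm can. A call with a number of a shift or a turn outside -1 to 1 is refused whole. A call with a gripper value outside its range is refused whole. The fingers move at their own pace and stop on an object; "grip_force" is the grip in N (left out, the last holds). Time passes only in rows, so rows that repeat a pose let the fingers close. It gives the time, the measured TCP pose, the force, the opening and the grip force at its end, in the units of the state.
- get_obs(): the state, without advancing time (a new reading comes with each control period).
- camera(name): name is "side" or "top"; returns a dict with "frame" (400x640x3 uint8, red, green, blue), "z_map" (400x640 float32, m along the optical axis (not along the pixel's ray), 0 where there is no reading), "camera_matrix" (3x3 intrinsics, pixels), "D" ([k1, k2, p1, p2, k3] as OpenCV has them; the pictures are not rectified), "T" (4x4, takes a point from camera to world coordinates). Camera axes: x right, y up, looking along -z (the intrinsics and any distortion apply to the point x, -y, -z); pixel columns grow to the right and rows downward; lengths in m; the calibration is good to about 2 mm. A picture is of the moment at which its call begins.
- workorder.hand_in(): hands the job in; it is judged then, once.
The state is a dict: "time_s": time; "qpos": joint angles; "joint_vel": joint speeds; "tau": joint torques, N m; "ee_pos": TCP position; "eef_rot": TCP orientation; "force": force on the tool from outside, world axes, zero at the start; "moment": the same for the moment, N m; "grip_width": finger opening in m; "grip_force": force on a finger pad.
Only numpy, scipy, OpenCV 4.12 (cv2) and the standard library are available. Lean on these libraries where they do the work, as an engineer would, in place of code of your own. Each camera call takes 0.05 s, during which the arm holds its last target. There are 200 camera calls.

## Working session

There is one attempt and no reset: what is moved stays moved. The work goes in short steps, Python scripts to look and compute and a tool call to move; the robot and the scene stay as the last step left them, time stands still between calls to the robot, and variables do not carry over. Pictures are saved under pics/ and viewed, at most 14 in all, crops included, and the job is handed in when it is done.

Besides the shell and the picture viewer there is one more tool, called by a JSON object that holds its "op" and its "data". play_rows: Moves the arm, as the interface text tells. Its arguments: {"type":"object","properties":{"motion":{"type":"array"},"grip_force":{"type":"number"}},"required":["motion"]}

```bash
mkdir -p pics; ls; cat > h.py <<'E'
import numpy as np, cv2, pickle
from station import get_obs, camera
def snap(n,tag):
    c=camera(n); pickle.dump(c,open(f'pics/{tag}.pkl','wb')); cv2.imwrite(f'pics/{tag}.png',c['frame'][:,:,::-1]); return c
def rays(c,uv):
    uv=np.asarray(uv,float).reshape(-1,1,2)
    n=cv2.undistortPoints(uv,c['camera_matrix'],np.array(c['D'],float)).reshape(-1,2)
    d=np.c_[n[:,0],-n[:,1],-np.ones(len(n))]
    T=np.array(c['T']); return T[:3,3],d@T[:3,:3].T
def onplane(c,uv,z):
    o,d=rays(c,uv); return o+d*((z-o[2])/d[:,2])[:,None]
def cloud(c):
    h,w=c['z_map'].shape; v,u=np.mgrid[:h,:w]
    o,d=rays(c,np.c_[u.ravel(),v.ravel()]); P=o+d*c['z_map'].reshape(-1,1)
    P[c['z_map'].ravel()==0]=np.nan
    return P.reshape(h,w,3)
E
python3 - <<'E'
from h import *
for n in('top','side'):
    c=snap(n,n+'0'); print(n,np.round(c['T'],3).tolist(),np.round(c['camera_matrix'],1).tolist(),c['D'])
    P=cloud(c); print(np.nanmin(P,(0,1)),np.nanmax(P,(0,1)))
o=get_obs(); print(o)
E
```

```text
pics
top [[-0.014, 0.997, -0.079, 0.512], [-1.0, -0.014, -0.001, 0.016], [-0.002, 0.079, 0.997, 1.061], [0.0, 0.0, 0.0, 1.0]] [[419.3, 0.0, 319.3], [0.0, 419.3, 199.1], [0.0, 0.0, 1.0]] [-0.10166565  0.          0.          0.          0.        ]
[ 0.03961417 -1.60843443 -0.76929497] [1.69140473 1.61879519 0.17463348]
side [[-0.996, 0.061, -0.07, 0.533], [-0.092, -0.745, 0.661, 0.485], [-0.012, 0.664, 0.748, 0.591], [0.0, 0.0, 0.0, 1.0]] [[372.1, 0.0, 323.0], [0.0, 372.1, 200.2], [0.0, 0.0, 1.0]] [-0.06670381  0.          0.          0.          0.        ]
[-0.95821957 -2.01548856 -0.7655158 ] [2.07659737 0.43300699 0.2874092 ]
{'time_s': 0.1, 'qpos': array([ 1.27239970e+00,  3.00372935e-01,  1.52153454e+00,  2.15097391e-05,
        1.32069418e+00, -6.65988051e-02]), 'joint_vel': array([ 5.46053670e-05, -2.46872540e-03, -2.52958305e-03, -2.86462056e-03,
       -5.15784284e-04,  3.33863952e-04]), 'tau': array([ 3.60776845e-03, -5.32643402e+01, -3.53289235e+01,  7.10548251e-02,
        2.33801227e-02, -1.57870609e-04]), 'ee_pos': array([0.1262822 , 0.53507925, 0.22395985]), 'eef_rot': array([-3.14058728e+00, -8.79369978e-05,  2.90978945e+00]), 'force': array([ 0.49199521, -0.24076775, -0.29633846]), 'moment': array([-0.00066673,  0.00405494,  0.03285434]), 'grip_force': 0.0, 'grip_width': 0.09396550390336392}
```

View pics/top0.png

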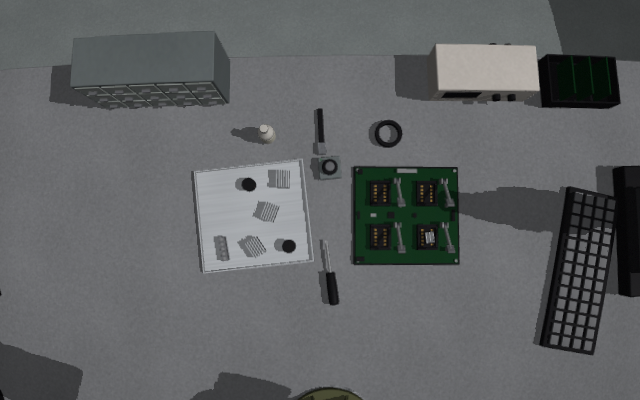

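View pics/side0.png

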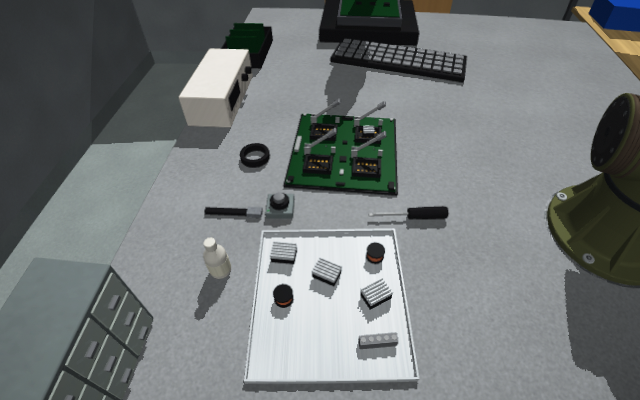

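Top view: three finned modules in the tray near pixels (280,178), (266,212) and (252,245). Coils are at (249,184) and (288,246), the strip at (222,248), and a small module at about (428,237) in the lower-right socket. The button is at (330,167). Side view agrees: the levers rise toward -x, so the board's axes are roughly the world's.

```bash
cat > m.py <<'E'
from h import *
def comps(c,zlo,zhi,xr,yr,amin=15):
    P=cloud(c); Z=P[...,2]
    m=((Z>zlo)&(Z<zhi)&(P[...,0]>xr[0])&(P[...,0]<xr[1])&(P[...,1]>yr[0])&(P[...,1]<yr[1])).astype(np.uint8)
    n,l,s,_=cv2.connectedComponentsWithStats(m,connectivity=4); out=[]
    for i in range(1,n):
        if s[i,4]<amin: continue
        k=l==i; p=P[k]; (a,b),(w,h),t=cv2.minAreaRect((p[:,:2]*1000).astype(np.float32))
        if w<h: w,h,t=h,w,t+90
        v,u=np.nonzero(k); out.append((round(a),round(b),round(w),round(h),round((t+90)%180-90),round(1000*np.median(p[:,2]),1),int(s[i,4]),round(u.mean()),round(v.mean())))
    return out
E
python3 - <<'E'
from m import *
for n in('top','side'):
    c=pickle.load(open(f'pics/{n}0.pkl','rb'));P=cloud(c)
    print(n,'table z',np.nanmedian(P[(P[...,1]>-.05)&(P[...,1]<0)&(P[...,0]>.4)&(P[...,0]<.6)],0))
    print('tray');[print(r) for r in comps(c,.018,.05,(.3,.75),(.02,.45))]
    print('board');[print(r) for r in comps(c,.018,.05,(.3,.75),(-.4,-.04),6)]
    print('up');[print(r) for r in comps(c,.05,.09,(.3,.75),(-.4,-.04),4)]
t=pickle.load(open('pics/top0.pkl','rb'))['frame']; s=pickle.load(open('pics/side0.pkl','rb'))['frame']
a=cv2.resize(t[155:275,345:465],(480,480),interpolation=cv2.INTER_CUBIC)
b=cv2.resize(s[95:200,280:405],None,fx=4.57,fy=4.57,interpolation=cv2.INTER_CUBIC)
W=np.zeros((480,480+300,3),np.uint8); W[:,:480]=a; b=cv2.resize(s[95:200,280:405],(300,252)); W[:252,480:]=b
W[252:480,480:]=cv2.resize(t[155:275,190:330],(300,257))[:228]
cv2.imwrite('pics/crop1.png',W[:,:,::-1])
E
```

```text
top table z [ 0.49691538 -0.02496241 -0.0008699 ]
tray
(743, 145, 32, 8, -83, np.float64(36.2), 41, 268, 140)
(647, 108, 44, 32, 0, np.float64(23.1), 191, 282, 179)
(633, 194, 33, 31, 2, np.float64(23.6), 143, 248, 184)
(564, 141, 44, 32, -21, np.float64(23.6), 176, 269, 211)
(475, 258, 59, 15, 8, np.float64(20.5), 117, 223, 249)
(478, 178, 44, 33, 34, np.float64(23.3), 200, 255, 247)
(479, 94, 30, 30, -46, np.float64(23.9), 136, 288, 246)
board
(744, -184, 8, 5, -90, np.float64(19.0), 7, 397, 139)
(734, -150, 8, 5, 89, np.float64(19.0), 8, 384, 143)
(662, -202, 13, 5, 87, np.float64(18.7), 10, 405, 171)
(629, -176, 30, 12, -2, np.float64(33.0), 50, 397, 183)
(626, -295, 31, 16, 2, np.float64(33.3), 65, 444, 183)
(607, -135, 61, 51, -1, np.float64(21.0), 214, 380, 193)
(604, -253, 63, 55, -1, np.float64(20.7), 244, 427, 193)
(518, -292, 28, 15, -5, np.float64(32.7), 63, 445, 226)
(518, -175, 27, 13, -1, np.float64(33.6), 47, 397, 227)
(497, -251, 62, 54, -1, np.float64(22.2), 336, 428, 237)
(498, -134, 60, 53, -1, np.float64(21.0), 219, 382, 237)
up
(591, -175, 41, 15, 1, np.float64(
[... 891 characters left out ...]
t64(20.2), 124, 320, 129)
(499, -248, 63, 52, -1, np.float64(21.2), 219, 366, 132)
(581, -229, 18, 8, 45, np.float64(19.7), 14, 333, 136)
(629, -172, 37, 16, -13, np.float64(31.2), 86, 309, 146)
(520, -169, 37, 17, -14, np.float64(32.3), 87, 357, 149)
(579, -181, 7, 4, 1, np.float64(23.1), 12, 332, 148)
(469, -179, 10, 4, 2, np.float64(24.2), 12, 380, 151)
(611, -133, 64, 55, 0, np.float64(20.1), 206, 317, 163)
(501, -131, 64, 55, -1, np.float64(20.2), 213, 366, 166)
up
(591, -293, 41, 19, -10, np.float64(71.0), 79, 332, 105)
(482, -290, 41, 18, -1, np.float64(71.6), 87, 378, 107)
(593, -172, 41, 18, -1, np.float64(70.7), 94, 328, 135)
(484, -173, 42, 17, -7, np.float64(71.0), 104, 377, 138)
```

View pics/crop1.png

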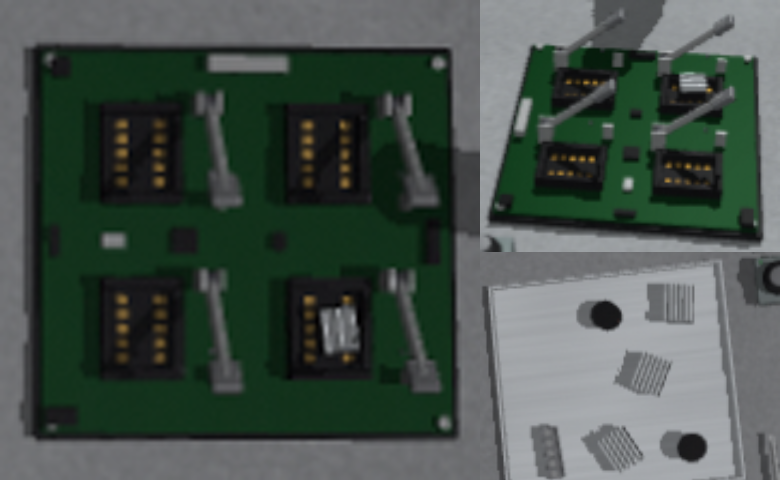

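The crop shows one small module, in the lower-right socket at about (340,330), turned slightly. The other three sockets are empty and all four levers are up. The three modules have their fins up.

```bash
cat > plan.py <<'E'
import sys,json,numpy as np
from scipy.spatial.transform import Rotation as R
# usage: calls(list of calls); a call = list of (x,y,z mm, yaw deg, grip, nrows); state kept from rounded rows
def calls(start,cs):
    p=np.array(start[:3],float);yaw=start[3]
    for c in cs:
        A=R.from_euler('xyz',[180,0,yaw],degrees=True); last=None
        for x,y,z,yw,g,n in c:
            d=np.round(A.inv().apply(np.array([x,y,z])-p)/250,3)
            t=-((yw-yaw+180)%360-180)/360; t=round(t,4)
            print(n,'x',[*d.tolist(),0,0,t,g]); last=(p+A.apply(d*250),yaw-t*360)
            if abs(d).max()>1: print('TOO FAR')
        p,yaw=last; print(' ->',np.round(p,1).tolist(),round(yaw,2))
E
python3 - <<'E'
from m import *
for n in('top','side'):
    c=pickle.load(open(f'pics/{n}0.pkl','rb'))
    print(n,comps(c,.0265,.045,(.47,.53),(-.275,-.225),5)); print(comps(c,.02,.05,(.6,.7),(-.03,.035),5))
    g=np.nanmean;P=cloud(c);m=cv2.inRange(cv2.cvtColor(c['frame'],cv2.COLOR_RGB2HSV),(50,100,20),(75,255,255))
    q=P[(m>0)&(P[...,2]<.02)&(P[...,0]>.3)&(P[...,0]<.75)&(P[...,1]>-.4)&(P[...,1]<0)];print('board',cv2.minAreaRect((q[:,:2]*1000).astype(np.float32)),np.median(q[:,2]))
from plan import calls
calls((126,535,224,166.72),[[(300,400,224,130,.4,5),(350,300,224,95,.4,5)],[(420,100,200,89,.4,6)],[(498,-150,140,89,.4,6)]])
E
```

```text
top [(496, -253, 26, 21, 5, np.float64(30.2), 79, 429, 237)]
[(674, -11, 42, 38, -64, np.float64(30.6), 208, 329, 167)]
board ((552.9260864257812, -203.2213592529297), (261.7928161621094, 239.20484924316406), 88.85395812988281) 0.009239828779154413
side [(498, -252, 27, 22, 7, np.float64(30.2), 71, 368, 129)]
[(675, -5, 38, 37, -77, np.float64(28.8), 250, 279, 201)]
board ((554.145751953125, -200.89390563964844), (264.6693115234375, 242.6394500732422), 88.86559295654297) 0.00833526199412632
5 x [-0.801, -0.366, -0.0, 0, 0, 0.102, 0.4]
5 x [-1.088, -0.709, -0.0, 0, 0, 0.1992, 0.4]
TOO FAR
 -> [350.0, 300.0, 224.0] 95.01
6 x [-0.821, 0.209, 0.096, 0, 0, 0.0167, 0.4]
 -> [420.0, 100.1, 200.0] 89.0
6 x [-0.995, 0.33, 0.24, 0, 0, -0.0, 0.4]
 -> [498.1, -150.1, 140.0] 89.0
```

```bash
python3 - <<'E'
from plan import calls
calls((126.3,535.1,224,166.72),[[(220,460,220,130,.4,4),(300,380,220,96,.4,6)],[(430,190,200,96,.4,7)],[(480,-50,140,96,.4,8)],[(497,-252.5,110,96,.3,7)],[(497,-252.5,44,96,.3,5),(497,-252.5,44,96,-.9,5)],[(497,-252.5,120,96,-.9,5),(497,-252.5,120,96,-.9,1)]])
E
```

```text
4 x [-0.434, -0.206, 0.016, 0, 0, 0.102, 0.4]
6 x [-0.819, -0.444, 0.016, 0, 0, 0.1964, 0.4]
 -> [300.1, 380.0, 220.0] 96.02
7 x [-0.81, 0.437, 0.08, 0, 0, 0.0, 0.4]
 -> [429.9, 190.1, 200.0] 96.02
8 x [-0.976, 0.098, 0.24, 0, 0, 0.0, 0.4]
 -> [479.9, -50.0, 140.0] 96.02
7 x [-0.813, -0.017, 0.12, 0, 0, 0.0, 0.3]
 -> [497.0, -252.6, 110.0] 96.02
5 x [0.0, 0.0, 0.264, 0, 0, 0.0, 0.3]
5 x [0.0, 0.0, 0.264, 0, 0, 0.0, -0.9]
 -> [497.0, -252.6, 44.0] 96.02
5 x [0.0, 0.0, -0.304, 0, 0, 0.0, -0.9]
1 x [0.0, 0.0, -0.304, 0, 0, 0.0, -0.9]
 -> [497.0, -252.6, 120.0] 96.02
```

{"op": "play_rows", "data": {"motion": [[[-0.434, -0.206, 0.016, 0, 0, 0.102, 0.4], [-0.434, -0.206, 0.016, 0, 0, 0.102, 0.4], [-0.434, -0.206, 0.016, 0, 0, 0.102, 0.4], [-0.434, -0.206, 0.016, 0, 0, 0.102, 0.4], [-0.819, -0.444, 0.016, 0, 0, 0.1964, 0.4], [-0.819, -0.444, 0.016, 0, 0, 0.1964, 0.4], [-0.819, -0.444, 0.016, 0, 0, 0.1964, 0.4], [-0.819, -0.444, 0.016, 0, 0, 0.1964, 0.4], [-0.819, -0.444, 0.016, 0, 0, 0.1964, 0.4], [-0.819, -0.444, 0.016, 0, 0, 0.1964, 0.4]]], "grip_force": 25}}

```text
time_s: 1.1
ee_pos: [0.3002, 0.38, 0.2202]
eef_rot: [-3.141, 0.0, 1.675]
force: [0.2, 0.2, -0.9]
grip_width: 0.0662
grip_force: 0.0
```

{"op": "play_rows", "data": {"motion": [[[-0.81, 0.437, 0.08, 0, 0, 0, 0.4], [-0.81, 0.437, 0.08, 0, 0, 0, 0.4], [-0.81, 0.437, 0.08, 0, 0, 0, 0.4], [-0.81, 0.437, 0.08, 0, 0, 0, 0.4], [-0.81, 0.437, 0.08, 0, 0, 0, 0.4], [-0.81, 0.437, 0.08, 0, 0, 0, 0.4], [-0.81, 0.437, 0.08, 0, 0, 0, 0.4]]]}}

```text
time_s: 1.8
ee_pos: [0.4299, 0.1901, 0.2003]
eef_rot: [-3.141, -0.0, 1.676]
force: [-0.2, -0.1, -0.1]
grip_width: 0.0658
grip_force: 0.0
```

Motion matches the plan.

{"op": "play_rows", "data": {"motion": [[[-0.976, 0.098, 0.24, 0, 0, 0, 0.4], [-0.976, 0.098, 0.24, 0, 0, 0, 0.4], [-0.976, 0.098, 0.24, 0, 0, 0, 0.4], [-0.976, 0.098, 0.24, 0, 0, 0, 0.4], [-0.976, 0.098, 0.24, 0, 0, 0, 0.4], [-0.976, 0.098, 0.24, 0, 0, 0, 0.4], [-0.976, 0.098, 0.24, 0, 0, 0, 0.4], [-0.976, 0.098, 0.24, 0, 0, 0, 0.4]]]}}

```text
time_s: 2.6
ee_pos: [0.4799, -0.0482, 0.1408]
eef_rot: [3.141, -0.0, 1.678]
force: [0.3, 1.0, -0.3]
grip_width: 0.0657
grip_force: 0.0
```

{"op": "play_rows", "data": {"motion": [[[-0.813, -0.017, 0.12, 0, 0, 0, 0.3], [-0.813, -0.017, 0.12, 0, 0, 0, 0.3], [-0.813, -0.017, 0.12, 0, 0, 0, 0.3], [-0.813, -0.017, 0.12, 0, 0, 0, 0.3], [-0.813, -0.017, 0.12, 0, 0, 0, 0.3], [-0.813, -0.017, 0.12, 0, 0, 0, 0.3], [-0.813, -0.017, 0.12, 0, 0, 0, 0.3]]]}}

```text
time_s: 3.3
ee_pos: [0.4975, -0.2505, 0.1109]
eef_rot: [3.141, -0.0, 1.678]
force: [-0.2, 1.0, -0.9]
grip_width: 0.061
grip_force: 0.0
```

{"op": "play_rows", "data": {"motion": [[[0, 0, 0.12, 0, 0, 0, 0.3], [0, 0, 0.2, 0, 0, 0, 0.3], [0, 0, 0.264, 0, 0, 0, 0.3], [0, 0, 0.264, 0, 0, 0, 0.3], [0, 0, 0.264, 0, 0, 0, -0.9], [0, 0, 0.264, 0, 0, 0, -0.9], [0, 0, 0.264, 0, 0, 0, -0.9], [0, 0, 0.264, 0, 0, 0, -0.9], [0, 0, 0.264, 0, 0, 0, -0.9], [0, 0, 0.264, 0, 0, 0, -0.9]]]}}

```text
time_s: 4.3
ee_pos: [0.4971, -0.2525, 0.0448]
eef_rot: [3.141, 0.0, 1.676]
force: [-0.7, 1.0, 4.1]
grip_width: 0.0256
grip_force: 25.0
```

{"op": "play_rows", "data": {"motion": [[[0, 0, -0.1, 0, 0, 0, -0.9], [0, 0, -0.2, 0, 0, 0, -0.9], [0, 0, -0.304, 0, 0, 0, -0.9], [0, 0, -0.304, 0, 0, 0, -0.9], [0, 0, -0.304, 0, 0, 0, -0.9]]]}}

```text
time_s: 4.8
ee_pos: [0.4969, -0.2524, 0.1204]
eef_rot: [3.141, 0.0, 1.676]
force: [-0.6, 0.1, -0.5]
grip_width: 0.0254
grip_force: 25.0
```

```bash
python3 - <<'E'
from plan import calls
calls((497,-252.6,120,96.02),[[(500,-50,120,89,-.9,8)],[(555,180,110,89,-.9,9)],[(555,240,90,89,-.9,3),(555,240,33,89,-.9,4)],[(555,240,30,89,-.9,2),(555,240,30,89,-.1,3),(555,240,100,89,0.2,5)]])
E
```

```text
8 x [0.805, 0.097, 0.0, 0, 0, 0.0195, -0.9]
 -> [500.0, -49.9, 120.0] 89.0
9 x [0.923, 0.204, 0.04, 0, 0, -0.0, -0.9]
 -> [555.0, 179.9, 110.0] 89.0
3 x [0.24, -0.004, 0.08, 0, 0, -0.0, -0.9]
4 x [0.24, -0.004, 0.308, 0, 0, -0.0, -0.9]
 -> [555.1, 239.9, 33.0] 89.0
2 x [0.0, -0.0, 0.012, 0, 0, -0.0, -0.9]
3 x [0.0, -0.0, 0.012, 0, 0, -0.0, -0.1]
5 x [0.0, -0.0, -0.268, 0, 0, -0.0, 0.2]
 -> [555.1, 239.9, 100.0] 89.0
```

{"op": "play_rows", "data": {"motion": [[[0.805, 0.097, 0, 0, 0, 0.0195, -0.9], [0.805, 0.097, 0, 0, 0, 0.0195, -0.9], [0.805, 0.097, 0, 0, 0, 0.0195, -0.9], [0.805, 0.097, 0, 0, 0, 0.0195, -0.9], [0.805, 0.097, 0, 0, 0, 0.0195, -0.9], [0.805, 0.097, 0, 0, 0, 0.0195, -0.9], [0.805, 0.097, 0, 0, 0, 0.0195, -0.9], [0.805, 0.097, 0, 0, 0, 0.0195, -0.9]]]}}

```text
time_s: 5.6
ee_pos: [0.4999, -0.0509, 0.12]
eef_rot: [-3.141, -0.0, 1.551]
force: [0.0, -0.1, 0.8]
grip_width: 0.0256
grip_force: 25.0
```

{"op": "play_rows", "data": {"motion": [[[0.923, 0.204, 0.04, 0, 0, 0, -0.9], [0.923, 0.204, 0.04, 0, 0, 0, -0.9], [0.923, 0.204, 0.04, 0, 0, 0, -0.9], [0.923, 0.204, 0.04, 0, 0, 0, -0.9], [0.923, 0.204, 0.04, 0, 0, 0, -0.9], [0.923, 0.204, 0.04, 0, 0, 0, -0.9], [0.923, 0.204, 0.04, 0, 0, 0, -0.9], [0.923, 0.204, 0.04, 0, 0, 0, -0.9]]]}}

```text
time_s: 6.4
ee_pos: [0.5552, 0.1786, 0.1103]
eef_rot: [-3.141, 0.0, 1.552]
force: [0.4, -0.5, 0.2]
grip_width: 0.0258
grip_force: 25.0
```

{"op": "play_rows", "data": {"motion": [[[0.24, -0.004, 0.08, 0, 0, 0, -0.9], [0.24, -0.004, 0.08, 0, 0, 0, -0.9], [0.24, -0.004, 0.2, 0, 0, 0, -0.9], [0.24, -0.004, 0.26, 0, 0, 0, -0.9], [0.24, -0.004, 0.304, 0, 0, 0, -0.9], [0.24, -0.004, 0.308, 0, 0, 0, -0.9], [0.24, -0.004, 0.308, 0, 0, 0, -0.9]]]}}

```text
time_s: 7.1
ee_pos: [0.5554, 0.2394, 0.0337]
eef_rot: [3.141, -0.0, 1.552]
force: [0.5, -0.2, -0.1]
grip_width: 0.0259
grip_force: 25.0
```

{"op": "play_rows", "data": {"motion": [[[0, 0, 0, 0, 0, 0, -0.3], [0, 0, 0, 0, 0, 0, -0.1], [0, 0, 0, 0, 0, 0, -0.1], [0, 0, -0.1, 0, 0, 0, 0], [0, 0, -0.26, 0, 0, 0, 0.2], [-0.4, -0.8, -0.36, 0, 0, 0, 0.4], [-0.4, -0.8, -0.36, 0, 0, 0, 0.4], [-0.4, -0.8, -0.36, 0, 0, 0, 0.4], [-0.4, -0.8, -0.36, 0, 0, 0, 0.4], [-0.4, -0.8, -0.36, 0, 0, 0, 0.4]]]}}

```text
time_s: 8.1
ee_pos: [0.3506, 0.1426, 0.1236]
eef_rot: [-3.142, 0.0, 1.553]
force: [1.0, -0.2, 0.2]
grip_width: 0.0658
grip_force: 0.0
```

```bash
cat > look.py <<'E'
from m import *
import sys
tag=sys.argv[1]
for n in('top','side'):
    c=snap(n,n+tag)
    print(n,'tray');[print(r) for r in comps(c,.018,.05,(.42,.7),(.03,.32))]
    print('board');[print(r) for r in comps(c,.0275,.09,(.4,.72),(-.34,-.07),12)]
E
python3 look.py 1
```

```text
top tray
(647, 108, 44, 32, -1, np.float64(23.4), 188, 282, 178)
(633, 194, 32, 31, -3, np.float64(23.9), 143, 248, 184)
(564, 141, 44, 32, -21, np.float64(23.2), 192, 269, 212)
(556, 236, 23, 13, -1, np.float64(20.8), 29, 232, 216)
(475, 258, 60, 14, 9, np.float64(20.3), 121, 223, 248)
(478, 177, 44, 33, 34, np.float64(23.2), 189, 255, 247)
(479, 94, 30, 30, 44, np.float64(24.3), 136, 288, 246)
board
(606, -175, 73, 15, 1, np.float64(61.3), 126, 399, 194)
(605, -294, 74, 15, -2, np.float64(58.3), 140, 447, 193)
(496, -292, 72, 18, -3, np.float64(64.6), 155, 448, 239)
(497, -174, 70, 17, -5, np.float64(64.7), 141, 399, 240)
side tray
(648, 111, 44, 33, -1, np.float64(23.6), 395, 283, 250)
(480, 97, 33, 33, -48, np.float64(23.0), 246, 375, 250)
(566, 143, 45, 33, -19, np.float64(23.6), 426, 326, 269)
(478, 179, 45, 34, 33, np.float64(23.9), 488, 376, 291)
(635, 196, 33, 32, -81, np.float64(23.9), 305, 283, 293)
(556, 231, 25, 4, -6, np.float64(20.8), 33, 327, 317)
(556, 240, 26, 3, -2, np.float64(21.2), 32, 327, 322)
(557, 250, 25, 3, -3, np.float64(20.7), 33, 326, 328)
(474, 260, 61, 17, 10, np.float64(19.8), 400, 378, 338)
board
(607, -291, 71, 18, 0, np.float64(56.0), 129, 326, 108)
(497, -291, 73, 19, -1, np.float64(56.5), 151, 370, 111)
(610, -173, 74, 18, -1, np.float64(55.9), 161, 321, 139)
(500, -171, 73, 18, -1, np.float64(57.2), 176, 369, 142)
```

```bash
python3 - <<'E'
from h import get_obs
o=get_obs();print(o['ee_pos'],o['eef_rot'])
from plan import calls
calls((353.4,143.4,123,89),[[(560,118,100,89,.4,6),(647.3,109.4,80,89,.4,4)],[(647.3,109.4,33,89,.4,4),(647.3,109.4,33,89,-.9,5)],[(647.3,109.4,140,89,-.9,4),(625,-80,140,89,-.9,5)],[(609,-134.1,140,89,-.9,4),(609,-134.1,46,89,-.9,6)],[(609,-134.1,44,89,-.9,2),(609,-134.1,44,89,.2,3),(609,-134.1,140,89,.4,5)]])
E
```

```text
[0.35163057 0.14285901 0.12412568] [ 3.14054935e+00 -2.80662347e-04  1.55298264e+00]
6 x [-0.087, 0.828, 0.092, 0, 0, 0.0, 0.4]
4 x [-0.115, 1.178, 0.172, 0, 0, 0.0, 0.4]
TOO FAR
 -> [647.4, 109.5, 80.0] 89.0
4 x [-0.0, -0.0, 0.188, 0, 0, -0.0, 0.4]
5 x [-0.0, -0.0, 0.188, 0, 0, -0.0, -0.9]
 -> [647.4, 109.5, 33.0] 89.0
4 x [-0.0, -0.0, -0.428, 0, 0, -0.0, -0.9]
5 x [-0.76, -0.076, -0.428, 0, 0, -0.0, -0.9]
 -> [625.0, -80.1, 140.0] 89.0
4 x [-0.217, -0.06, 0.0, 0, 0, -0.0, -0.9]
6 x [-0.217, -0.06, 0.376, 0, 0, -0.0, -0.9]
 -> [609.1, -134.1, 46.0] 89.0
2 x [0.0, -0.0, 0.008, 0, 0, -0.0, -0.9]
3 x [0.0, -0.0, 0.008, 0, 0, -0.0, 0.2]
5 x [0.0, -0.0, -0.376, 0, 0, -0.0, 0.4]
 -> [609.1, -134.1, 140.0] 89.0
```

{"op": "play_rows", "data": {"motion": [[[-0.087, 0.828, 0.092, 0, 0, 0, 0.4], [-0.087, 0.828, 0.092, 0, 0, 0, 0.4], [-0.087, 0.828, 0.092, 0, 0, 0, 0.4], [-0.087, 0.828, 0.092, 0, 0, 0, 0.4], [-0.087, 0.828, 0.092, 0, 0, 0, 0.4], [-0.087, 0.828, 0.092, 0, 0, 0, 0.4]]]}}

```text
time_s: 8.8
ee_pos: [0.5608, 0.118, 0.0993]
eef_rot: [-3.14, 0.0, 1.552]
force: [-0.5, 0.2, -0.2]
grip_width: 0.0655
grip_force: 0.0
```

{"op": "play_rows", "data": {"motion": [[[-0.028, 0.35, 0.08, 0, 0, 0, 0.4], [-0.028, 0.35, 0.08, 0, 0, 0, 0.4], [-0.028, 0.35, 0.08, 0, 0, 0, 0.4], [-0.028, 0.35, 0.08, 0, 0, 0, 0.4], [-0.028, 0.35, 0.18, 0, 0, 0, 0.4], [-0.028, 0.35, 0.268, 0, 0, 0, 0.4], [-0.028, 0.35, 0.268, 0, 0, 0, 0.4], [-0.028, 0.35, 0.268, 0, 0, 0, -0.9], [-0.028, 0.35, 0.268, 0, 0, 0, -0.9], [-0.028, 0.35, 0.268, 0, 0, 0, -0.9]]]}}

```text
time_s: 9.8
ee_pos: [0.6478, 0.1099, 0.0351]
eef_rot: [3.139, -0.0, 1.553]
force: [-0.0, 0.0, 0.5]
grip_width: 0.0452
grip_force: 0.0
```

{"op": "play_rows", "data": {"motion": [[[0, 0, 0, 0, 0, 0, -0.9], [0, 0, 0, 0, 0, 0, -0.9]]]}}

```text
time_s: 10.0
ee_pos: [0.6478, 0.1099, 0.0349]
eef_rot: [3.14, -0.0, 1.553]
force: [-2.6, 0.9, 6.7]
grip_width: 0.0439
grip_force: 25.0
```

{"op": "play_rows", "data": {"motion": [[[0, 0, -0.2, 0, 0, 0, -0.9], [0, 0, -0.428, 0, 0, 0, -0.9], [0, 0, -0.428, 0, 0, 0, -0.9], [-0.2, -0.02, -0.428, 0, 0, 0, -0.9], [-0.4, -0.04, -0.428, 0, 0, 0, -0.9], [-0.6, -0.06, -0.428, 0, 0, 0, -0.9], [-0.76, -0.076, -0.428, 0, 0, 0, -0.9], [-0.76, -0.076, -0.428, 0, 0, 0, -0.9]]]}}

```text
time_s: 10.8
ee_pos: [0.6242, -0.0846, 0.1403]
eef_rot: [-3.141, 0.001, 1.548]
force: [0.9, 0.4, -0.1]
grip_width: 0.0435
grip_force: 25.0
```

{"op": "play_rows", "data": {"motion": [[[-0.217, -0.06, 0, 0, 0, 0, -0.9], [-0.217, -0.06, 0, 0, 0, 0, -0.9], [-0.217, -0.06, 0, 0, 0, 0, -0.9], [-0.217, -0.06, 0.15, 0, 0, 0, -0.9], [-0.217, -0.06, 0.25, 0, 0, 0, -0.9], [-0.217, -0.06, 0.3, 0, 0, 0, -0.9], [-0.217, -0.06, 0.34, 0, 0, 0, -0.9], [-0.217, -0.06, 0.36, 0, 0, 0, -0.9], [-0.217, -0.06, 0.376, 0, 0, 0, -0.9], [-0.217, -0.06, 0.376, 0, 0, 0, -0.9]]]}}

```text
time_s: 11.8
ee_pos: [0.6093, -0.1338, 0.0467]
eef_rot: [3.141, 0.0, 1.553]
force: [0.1, -0.0, -1.0]
grip_width: 0.0438
grip_force: 25.0
```

{"op": "play_rows", "data": {"motion": [[[0, 0, 0.005, 0, 0, 0, -0.9], [0, 0, 0.005, 0, 0, 0, -0.9], [0, 0, 0.005, 0, 0, 0, 0.1], [0, 0, 0.005, 0, 0, 0, 0.2], [0, 0, 0.005, 0, 0, 0, 0.2], [0, 0, -0.1, 0, 0, 0, 0.3], [0, 0, -0.25, 0, 0, 0, 0.4], [0, 0, -0.376, 0, 0, 0, 0.4], [0, 0, -0.376, 0, 0, 0, 0.4]]]}}

```text
time_s: 12.7
ee_pos: [0.6107, -0.1343, 0.1453]
eef_rot: [3.135, 0.002, 1.553]
force: [0.6, 0.4, -0.2]
grip_width: 0.0658
grip_force: 0.0
```

{"op": "play_rows", "data": {"motion": [[[0, -0.7, -0.2, 0, 0, 0, 0.4], [0, -0.7, -0.2, 0, 0, 0, 0.4], [0.4, -0.9, -0.2, 0, 0, 0, 0.4], [0.9, -0.9, -0.2, 0, 0, 0, 0.4], [0.9, -0.9, -0.2, 0, 0, 0, 0.4], [0.9, -0.9, -0.2, 0, 0, 0, 0.4], [0.9, -0.9, -0.2, 0, 0, 0, 0.4], [0.9, -0.9, -0.2, 0, 0, 0, 0.4], [0.9, -0.9, -0.2, 0, 0, 0, 0.4]]]}}

```text
time_s: 13.6
ee_pos: [0.3872, 0.0965, 0.1902]
eef_rot: [-3.142, -0.0, 1.556]
force: [-0.3, -0.1, -0.8]
grip_width: 0.0661
grip_force: 0.0
```

```bash
python3 look.py 2; python3 - <<'E'
from h import get_obs
o=get_obs();print(o['ee_pos'],o['eef_rot'])
import cv2,numpy as np
t=cv2.imread('pics/top2.png')[155:275,190:465]; s=cv2.imread('pics/side2.png')[95:200,270:410]
W=np.zeros((600,800,3),np.uint8); W[:349,:]=cv2.resize(t,(800,349),interpolation=cv2.INTER_CUBIC); W[350:600,:333]=cv2.resize(s,(333,250),interpolation=cv2.INTER_CUBIC); cv2.imwrite('pics/crop2.png',W)
E
```

```text
top tray
(633, 194, 33, 31, -2, np.float64(23.8), 142, 248, 184)
(564, 142, 44, 32, -19, np.float64(22.9), 174, 268, 212)
(556, 235, 22, 11, -1, np.float64(21.4), 26, 232, 216)
(475, 258, 60, 14, 8, np.float64(20.4), 122, 223, 248)
(478, 178, 44, 33, 34, np.float64(23.3), 204, 255, 247)
(479, 94, 30, 30, -46, np.float64(23.9), 136, 288, 246)
board
(607, -175, 73, 15, 0, np.float64(60.2), 127, 399, 194)
(605, -294, 73, 16, -3, np.float64(58.4), 144, 447, 193)
(608, -135, 44, 31, -2, np.float64(33.8), 218, 381, 192)
(496, -292, 73, 18, -4, np.float64(62.9), 154, 448, 239)
(497, -175, 69, 18, -5, np.float64(65.2), 143, 399, 240)
side tray
(480, 97, 33, 32, 1, np.float64(23.1), 245, 375, 250)
(566, 144, 44, 33, -22, np.float64(23.7), 420, 326, 269)
(478, 179, 44, 33, 33, np.float64(23.9), 477, 376, 291)
(635, 196, 33, 32, -81, np.float64(23.8), 304, 283, 293)
(556, 231, 24, 3, -1, np.float64(21.2), 32, 328, 317)
(556, 240, 25, 3, -1, np.float64(21.3), 36, 327, 322)
(557, 249, 25, 3, -2, np.float64(20.9), 37, 326, 328)
(474, 260, 61, 18, 9, np.float64(20.0), 396, 378, 338)
board
(607, -291, 70, 19, 3, np.float64(56.3), 134, 326, 109)
(497, -290, 73, 20, -3, np.float64(56.4), 151, 370, 111)
(610, -173, 74, 20, 1, np.float64(57.1), 159, 320, 139)
(500, -170, 73, 21, 3, np.float64(57.2), 174, 370, 142)
(611, -133, 45, 36, -3, np.float64(34.8), 252, 317, 158)
[0.38813921 0.09472953 0.19007223] [-3.14123051e+00  2.75399791e-04  1.55391640e+00]
```

View pics/crop2.png

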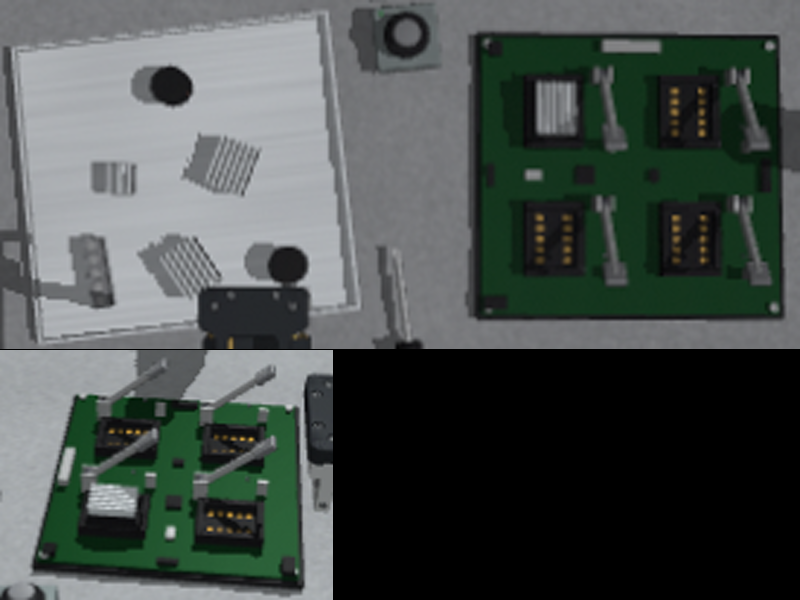

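Picture: module 1 sits in the upper-left socket (crop 556,107), inside its walls and at the seated height. The small module is in the tray at (113,178), and the other two modules haven't moved.

```bash
python3 - <<'E'
from plan import calls
calls((388,94.8,190,89),[[(565,142.5,110,69.5,.4,7)],[(565,142.5,80,69.5,.4,3),(565,142.5,33,69.5,.4,3),(565,142.5,33,69.5,-.9,4)],[(565,142.5,140,69.5,-.9,4),(540,-50,140,80,-.9,6)],[(499,-131.9,140,89,-.9,4),(499,-131.9,46,89,-.9,6)],[(499,-131.9,44.7,89,-.9,2),(499,-131.9,140,89,.4,5)],[(400,90,190,89,.4,5)]])
E
```

```text
7 x [0.203, 0.705, 0.32, 0, 0, 0.0542, 0.4]
 -> [565.1, 142.5, 110.0] 69.49
3 x [-0.0, -0.0, 0.12, 0, 0, -0.0, 0.4]
3 x [-0.0, -0.0, 0.308, 0, 0, -0.0, 0.4]
4 x [-0.0, -0.0, 0.308, 0, 0, -0.0, -0.9]
 -> [565.1, 142.5, 33.0] 69.49
4 x [-0.0, -0.0, -0.428, 0, 0, -0.0, -0.9]
6 x [-0.756, 0.176, -0.428, 0, 0, -0.0292, -0.9]
 -> [540.1, -50.0, 140.0] 80.0
4 x [-0.351, -0.105, 0.0, 0, 0, -0.025, -0.9]
6 x [-0.351, -0.105, 0.376, 0, 0, -0.025, -0.9]
 -> [499.0, -131.8, 46.0] 89.0
2 x [-0.0, -0.0, 0.005, 0, 0, -0.0, -0.9]
5 x [-0.0, -0.0, -0.376, 0, 0, -0.0, 0.4]
 -> [499.0, -131.8, 140.0] 89.0
5 x [0.88, -0.411, -0.2, 0, 0, -0.0, 0.4]
 -> [400.1, 89.9, 190.0] 89.0
```

{"op": "play_rows", "data": {"motion": [[[0.203, 0.705, 0.32, 0, 0, 0.0542, 0.4], [0.203, 0.705, 0.32, 0, 0, 0.0542, 0.4], [0.203, 0.705, 0.32, 0, 0, 0.0542, 0.4], [0.203, 0.705, 0.32, 0, 0, 0.0542, 0.4], [0.203, 0.705, 0.32, 0, 0, 0.0542, 0.4], [0.203, 0.705, 0.32, 0, 0, 0.0542, 0.4], [0.203, 0.705, 0.32, 0, 0, 0.0542, 0.4]]]}}

```text
time_s: 14.4
ee_pos: [0.565, 0.1417, 0.1113]
eef_rot: [3.141, -0.0, 1.212]
force: [0.0, -0.1, -0.1]
grip_width: 0.066
grip_force: 0.0
```

{"op": "play_rows", "data": {"motion": [[[0, 0, 0.12, 0, 0, 0, 0.4], [0, 0, 0.2, 0, 0, 0, 0.4], [0, 0, 0.28, 0, 0, 0, 0.4], [0, 0, 0.308, 0, 0, 0, 0.4], [0, 0, 0.308, 0, 0, 0, 0.4], [0, 0, 0.308, 0, 0, 0, -0.9], [0, 0, 0.308, 0, 0, 0, -0.9], [0, 0, 0.308, 0, 0, 0, -0.9], [0, 0, 0.308, 0, 0, 0, -0.9], [0, 0, 0.308, 0, 0, 0, -0.9]]]}}

```text
time_s: 15.4
ee_pos: [0.5655, 0.1427, 0.0343]
eef_rot: [3.141, -0.0, 1.213]
force: [-1.7, -0.7, 6.9]
grip_width: 0.0433
grip_force: 25.0
```

{"op": "play_rows", "data": {"motion": [[[0, 0, -0.2, 0, 0, 0, -0.9], [0, 0, -0.428, 0, 0, 0, -0.9], [0, 0, -0.428, 0, 0, 0, -0.9], [-0.2, 0.05, -0.428, 0, 0, -0.01, -0.9], [-0.4, 0.1, -0.428, 0, 0, -0.02, -0.9], [-0.6, 0.14, -0.428, 0, 0, -0.0292, -0.9], [-0.756, 0.176, -0.428, 0, 0, -0.0292, -0.9], [-0.756, 0.176, -0.428, 0, 0, -0.0292, -0.9], [-0.756, 0.176, -0.428, 0, 0, -0.0292, -0.9]]]}}

```text
time_s: 16.3
ee_pos: [0.5399, -0.0503, 0.1402]
eef_rot: [-3.141, -0.0, 1.394]
force: [-0.5, -0.2, -0.5]
grip_width: 0.0435
grip_force: 25.0
```

{"op": "play_rows", "data": {"motion": [[[-0.351, -0.105, 0, 0, 0, -0.025, -0.9], [-0.351, -0.105, 0, 0, 0, -0.025, -0.9], [-0.351, -0.105, 0, 0, 0, -0.025, -0.9], [-0.351, -0.105, 0.1, 0, 0, -0.025, -0.9], [-0.351, -0.105, 0.2, 0, 0, -0.025, -0.9], [-0.351, -0.105, 0.28, 0, 0, -0.025, -0.9], [-0.351, -0.105, 0.33, 0, 0, -0.025, -0.9], [-0.351, -0.105, 0.36, 0, 0, -0.025, -0.9], [-0.351, -0.105, 0.376, 0, 0, -0.025, -0.9], [-0.351, -0.105, 0.376, 0, 0, -0.025, -0.9]]]}}

```text
time_s: 17.3
ee_pos: [0.4993, -0.1313, 0.0465]
eef_rot: [3.141, 0.0, 1.554]
force: [0.5, 0.7, -0.9]
grip_width: 0.0438
grip_force: 25.0
```

{"op": "play_rows", "data": {"motion": [[[0, 0, 0.006, 0, 0, 0, -0.9], [0, 0, 0.006, 0, 0, 0, -0.9], [0, 0, 0.006, 0, 0, 0, 0.1], [0, 0, 0.006, 0, 0, 0, 0.2], [0, 0, 0.006, 0, 0, 0, 0.2], [0, 0, -0.1, 0, 0, 0, 0.3], [0, 0, -0.25, 0, 0, 0, 0.4], [0, 0, -0.376, 0, 0, 0, 0.4], [0, 0, -0.376, 0, 0, 0, 0.4]]]}}

```text
time_s: 18.2
ee_pos: [0.5007, -0.1322, 0.1446]
eef_rot: [3.135, 0.002, 1.553]
force: [0.4, 0.4, -0.2]
grip_width: 0.0656
grip_force: 0.0
```

{"op": "play_rows", "data": {"motion": [[[0.3, -0.3, -0.2, 0, 0, 0, 0.4], [0.3, -0.3, -0.2, 0, 0, 0, 0.4], [0.88, -0.6, -0.2, 0, 0, 0, 0.4], [0.88, -0.6, -0.2, 0, 0, 0, 0.4], [0.88, -0.6, -0.2, 0, 0, 0, 0.4], [0.88, -0.6, -0.2, 0, 0, 0, 0.4], [0.88, -0.6, -0.2, 0, 0, 0, 0.4], [0.88, -0.6, -0.2, 0, 0, 0, 0.4]]]}}

```text
time_s: 19.0
ee_pos: [0.3529, 0.0911, 0.1902]
eef_rot: [-3.142, 0.0, 1.555]
force: [0.2, 0.2, 0.7]
grip_width: 0.0658
grip_force: 0.0
```

```bash
python3 look.py 3; python3 - <<'E'
from h import get_obs
o=get_obs();print(o['ee_pos'],o['eef_rot'])
from plan import calls
calls((352.9,91.9,190,89),[[(478,178.5,110,123.5,.4,8)],[(478,178.5,33,123.5,.4,3)],[(478,178.5,140,123.5,-.9,4),(480,-30,140,105,-.9,6)],[(497,-249.8,140,89,-.9,4)],[(497,-249.8,46,89,-.9,6)],[(497,-249.8,44.5,89,.4,6),(497,-249.8,140,89,.4,6)]])
E
```

```text
top tray
(633, 195, 33, 31, -1, np.float64(23.8), 144, 248, 184)
(479, 178, 44, 33, 33, np.float64(24.1), 203, 255, 247)
(475, 258, 59, 15, 10, np.float64(20.5), 108, 223, 248)
(479, 94, 30, 30, -46, np.float64(24.1), 136, 288, 246)
board
(607, -175, 73, 16, 1, np.float64(62.0), 126, 399, 194)
(605, -294, 73, 16, -1, np.float64(56.9), 143, 447, 193)
(608, -135, 44, 31, -1, np.float64(33.6), 220, 381, 192)
(496, -292, 72, 17, -3, np.float64(60.9), 157, 448, 239)
(497, -174, 69, 17, -5, np.float64(64.6), 141, 399, 240)
(499, -133, 42, 33, -1, np.float64(33.6), 220, 381, 237)
side tray
(480, 97, 33, 33, 0, np.float64(23.0), 244, 375, 251)
(478, 178, 45, 34, 34, np.float64(23.7), 482, 376, 291)
(635, 197, 33, 32, -82, np.float64(23.9), 305, 283, 293)
(556, 231, 25, 4, 0, np.float64(20.5), 35, 328, 317)
(556, 240, 26, 4, 2, np.float64(20.7), 37, 327, 322)
(557, 248, 25, 5, -1, np.float64(20.8), 39, 326, 328)
(474, 260, 60, 17, 10, np.float64(20.2), 393, 378, 338)
board
(607, -290, 71, 20, 1, np.float64(55.5), 134, 326, 109)
(497, -290, 73, 20, 1, np.float64(56.1), 149, 370, 111)
(609, -174, 74, 19, -3, np.float64(56.2), 161, 320, 139)
(500, -171, 73, 17, -1, np.float64(57.6), 172, 370, 142)
(611, -133, 45, 35, -3, np.float64(34.7), 251, 317, 158)
(501, -131, 44, 35, -1, np.float64(35.0), 253, 366, 161)
[0.35325484 0.09034745 0.19013003] [-3.14115102e+00  2.25895193e-04  1.55255997e+00]
8 x [0.355, 0.494, 0.32, 0, 0, -0.0958, 0.4]
 -> [477.9, 178.5, 110.0] 123.49
3 x [-0.0, 0.0, 0.308, 0, 0, -0.0, 0.4]
 -> [477.9, 178.5, 33.0] 123.49
4 x [-0.0, 0.0, -0.428, 0, 0, -0.0, -0.9]
6 x [-0.7, -0.453, -0.428, 0, 0, 0.0514, -0.9]
 -> [480.0, -30.0, 140.0] 104.98
4 x [-0.867, -0.162, -0.0, 0, 0, 0.0444, -0.9]
 -> [497.0, -249.8, 140.0] 89.0
6 x [0.0, 0.0, 0.376, 0, 0, -0.0, -0.9]
 -> [497.0, -249.8, 46.0] 89.0
6 x [0.0, 0.0, 0.006, 0, 0, -0.0, 0.4]
6 x [0.0, 0.0, -0.376, 0, 0, -0.0, 0.4]
 -> [497.0, -249.8, 140.0] 89.0
```

{"op": "play_rows", "data": {"motion": [[[0.359, 0.494, 0.32, 0, 0, -0.0958, 0.4], [0.359, 0.494, 0.32, 0, 0, -0.0958, 0.4], [0.359, 0.494, 0.32, 0, 0, -0.0958, 0.4], [0.359, 0.494, 0.32, 0, 0, -0.0958, 0.4], [0.359, 0.494, 0.32, 0, 0, -0.0958, 0.4], [0.359, 0.494, 0.32, 0, 0, -0.0958, 0.4], [0.359, 0.494, 0.32, 0, 0, -0.0958, 0.4], [0.359, 0.494, 0.32, 0, 0, -0.0958, 0.4]]]}}

```text
time_s: 19.9
ee_pos: [0.4779, 0.1779, 0.1113]
eef_rot: [3.14, 0.0, 2.153]
force: [-0.2, 0.2, -0.6]
grip_width: 0.0657
grip_force: 0.0
```

{"op": "play_rows", "data": {"motion": [[[0, 0, 0.12, 0, 0, 0, 0.4], [0, 0, 0.2, 0, 0, 0, 0.4], [0, 0, 0.28, 0, 0, 0, 0.4], [0, 0, 0.308, 0, 0, 0, 0.4], [0, 0, 0.308, 0, 0, 0, 0.4], [0, 0, 0.308, 0, 0, 0, -0.9], [0, 0, 0.308, 0, 0, 0, -0.9], [0, 0, 0.308, 0, 0, 0, -0.9], [0, 0, 0.308, 0, 0, 0, -0.9], [0, 0, 0.308, 0, 0, 0, -0.9]]]}}

```text
time_s: 20.9
ee_pos: [0.4783, 0.1787, 0.0342]
eef_rot: [3.141, 0.0, 2.155]
force: [-1.0, -0.1, 6.5]
grip_width: 0.0435
grip_force: 25.0
```

{"op": "play_rows", "data": {"motion": [[[0, 0, -0.2, 0, 0, 0, -0.9], [0, 0, -0.428, 0, 0, 0, -0.9], [0, 0, -0.428, 0, 0, 0, -0.9], [-0.2, -0.13, -0.428, 0, 0, 0.015, -0.9], [-0.4, -0.26, -0.428, 0, 0, 0.03, -0.9], [-0.55, -0.36, -0.428, 0, 0, 0.045, -0.9], [-0.7, -0.453, -0.428, 0, 0, 0.0514, -0.9], [-0.7, -0.453, -0.428, 0, 0, 0.0514, -0.9], [-0.7, -0.453, -0.428, 0, 0, 0.0514, -0.9], [-0.7, -0.453, -0.428, 0, 0, 0.0514, -0.9]]]}}

```text
time_s: 21.9
ee_pos: [0.4799, -0.029, 0.1401]
eef_rot: [-3.141, -0.0, 1.833]
force: [-0.6, 0.2, -0.5]
grip_width: 0.0435
grip_force: 25.0
```

{"op": "play_rows", "data": {"motion": [[[-0.2, -0.037, 0, 0, 0, 0.01, -0.9], [-0.4, -0.075, 0, 0, 0, 0.02, -0.9], [-0.6, -0.112, 0, 0, 0, 0.03, -0.9], [-0.75, -0.14, 0, 0, 0, 0.04, -0.9], [-0.867, -0.162, 0, 0, 0, 0.0444, -0.9], [-0.867, -0.162, 0, 0, 0, 0.0444, -0.9], [-0.867, -0.162, 0, 0, 0, 0.0444, -0.9], [-0.867, -0.162, 0, 0, 0, 0.0444, -0.9]]]}}

```text
time_s: 22.7
ee_pos: [0.4973, -0.2479, 0.1403]
eef_rot: [-3.141, -0.0, 1.556]
force: [1.0, 0.9, -0.4]
grip_width: 0.0436
grip_force: 25.0
```

{"op": "play_rows", "data": {"motion": [[[0, 0, 0.1, 0, 0, 0, -0.9], [0, 0, 0.2, 0, 0, 0, -0.9], [0, 0, 0.28, 0, 0, 0, -0.9], [0, 0, 0.33, 0, 0, 0, -0.9], [0, 0, 0.36, 0, 0, 0, -0.9], [0, 0, 0.376, 0, 0, 0, -0.9], [0, 0, 0.376, 0, 0, 0, -0.9]]]}}

```text
time_s: 23.4
ee_pos: [0.4971, -0.2495, 0.0467]
eef_rot: [3.141, 0.0, 1.554]
force: [-0.4, -0.4, -0.1]
grip_width: 0.0438
grip_force: 25.0
```

{"op": "play_rows", "data": {"motion": [[[0, 0, 0.006, 0, 0, 0, -0.9], [0, 0, 0.006, 0, 0, 0, -0.9], [0, 0, 0.006, 0, 0, 0, 0.1], [0, 0, 0.006, 0, 0, 0, 0.2], [0, 0, 0.006, 0, 0, 0, 0.2], [0, 0, -0.1, 0, 0, 0, 0.3], [0, 0, -0.25, 0, 0, 0, 0.4], [0, 0, -0.376, 0, 0, 0, 0.4], [0, 0, -0.376, 0, 0, 0, 0.4]]]}}

```text
time_s: 24.3
ee_pos: [0.4985, -0.2506, 0.1448]
eef_rot: [3.135, 0.003, 1.553]
force: [-0.4, -0.1, -0.4]
grip_width: 0.0657
grip_force: 0.0
```

{"op": "play_rows", "data": {"motion": [[[0, -0.3, -0.2, 0, 0, 0, 0.4], [0, -0.3, -0.2, 0, 0, 0, 0.4], [0.8, -0.6, -0.2, 0, 0, 0, -1], [0.8, -0.6, -0.2, 0, 0, 0, -1], [0.8, -0.6, -0.2, 0, 0, 0, -1], [0.8, -0.6, -0.2, 0, 0, 0, -1], [0.8, -0.6, -0.2, 0, 0, 0, -1], [0.8, -0.6, -0.2, 0, 0, 0, -1]]]}}

```text
time_s: 25.1
ee_pos: [0.3499, -0.0458, 0.1902]
eef_rot: [3.141, -0.0, 1.556]
force: [0.4, 0.1, -0.5]
grip_width: 0.0212
grip_force: 0.0
```

```bash
python3 look.py 4; python3 - <<'E'
from h import *
o=get_obs();print(o['ee_pos'],o['eef_rot'],o['grip_width'])
import cv2,numpy as np
for n in('top','side'):
    c=pickle.load(open(f'pics/{n}4.pkl','rb'));P=cloud(c)
    v,u=np.nonzero((P[...,2]>.0325)&(P[...,2]<.045)&(P[...,0]>.62)&(P[...,0]<.71)&(abs(P[...,1]+.01)<.05)); q=P[v,u]; print('button',np.round(1000*q.mean(0),1),np.round(1000*(q.max(0)+q.min(0))/2,1),np.round(1000*np.ptp(q,0),1),len(u))
t=cv2.imread('pics/top4.png')[155:275,190:465]; s=cv2.imread('pics/side4.png')[95:200,270:410]
W=np.zeros((600,800,3),np.uint8); W[:349,:]=cv2.resize(t,(800,349),interpolation=cv2.INTER_CUBIC); W[350:600,:333]=cv2.resize(s,(333,250),interpolation=cv2.INTER_CUBIC); cv2.imwrite('pics/crop4.png',W)
E
```

```text
top tray
(633, 194, 32, 31, 0, np.float64(23.9), 142, 248, 184)
(475, 258, 60, 14, 10, np.float64(20.4), 124, 223, 248)
(479, 94, 30, 30, -45, np.float64(24.0), 135, 289, 246)
board
(606, -175, 73, 16, 1, np.float64(61.7), 127, 399, 194)
(605, -294, 73, 17, -3, np.float64(58.1), 145, 447, 193)
(608, -135, 44, 31, -1, np.float64(33.2), 223, 381, 192)
(496, -292, 72, 19, -2, np.float64(64.5), 153, 448, 239)
(497, -175, 70, 18, -5, np.float64(64.5), 143, 399, 240)
(499, -134, 42, 32, -1, np.float64(34.0), 218, 381, 237)
(497, -250, 42, 34, -1, np.float64(34.2), 245, 428, 236)
side tray
(480, 97, 33, 32, 3, np.float64(22.9), 245, 375, 251)
(635, 196, 33, 32, -79, np.float64(24.0), 305, 283, 293)
(556, 231, 25, 3, -1, np.float64(20.7), 34, 327, 317)
(556, 240, 26, 3, 0, np.float64(20.9), 38, 327, 322)
(557, 249, 25, 3, -1, np.float64(20.7), 35, 326, 328)
(474, 260, 60, 17, 9, np.float64(19.9), 399, 378, 338)
board
(607, -292, 70, 20, 0, np.float64(57.1), 129, 326, 108)
(497, -290, 73, 18, -1, np.float64(55.5), 151, 370, 111)
(499, -249, 42, 37, 1, np.float64(35.0), 202, 367, 129)
(610, -174, 74, 19, -2, np.float64(55.9), 161, 320, 139)
(500, -171, 73, 18, 1, np.float64(56.4), 176, 369, 142)
(611, -132, 44, 35, -1, np.float64(34.7), 251, 317, 158)
(501, -131, 44, 35, -1, np.float64(34.7), 259, 366, 161)
[ 0.35070879 -0.04741946  0.19027802] [3.14153965e+00 1.50922606e-04 1.55384566e+00] 0.013152326920061377
button [672.9  -9.3  38.7] [672.8  -7.2  38.6] [22.6 27.2 11.4] 75
button [675.1  -4.7  37.5] [675.2  -5.2  36.8] [19.4 21.4  8.4] 78
```

View pics/crop4.png

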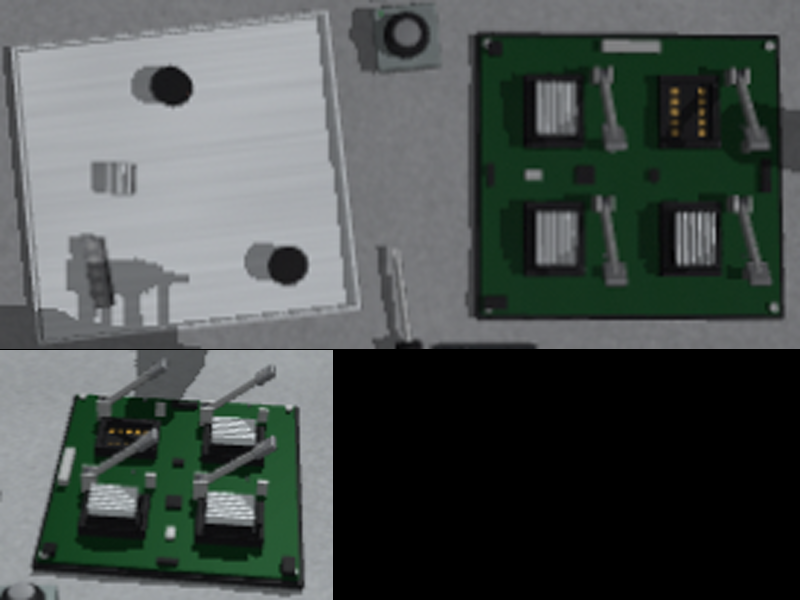

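Picture: modules fill three sockets: upper-left, lower-left and lower-right. The upper-right socket is empty. All levers are still up, and the small module, coils and strip are in the tray. Next are the levers.

```bash
python3 - <<'E'
from plan import calls
def L(x,y): return [(x,y,110,89,-1,3),(x-1,y,92,89,-1,1),(x-8,y,76,89,-1,1),(x-14,y+.2,64,89,-1,1),(x-19,y+.4,54,89,-1,1),(x-20,y+.4,48,89,-1,3)]
calls((350.5,-47.2,190,89),[[(473.4,-172.5,125,89,-1,7)],L(473.4,-172.5),[(473.4,-172.5,125,89,-1,5),(583.2,-174.6,125,89,-1,5)],L(583.2,-174.6),[(583.2,-174.6,125,89,-1,5),(540,-200,125,89,-1,3)],[(471.2,-290.3,125,89,-1,6)],L(471.2,-290.3),[(471,-290,140,89,-1,6)]])
E
```

```text
7 x [-0.493, 0.5, 0.26, 0, 0, 0.0, -1]
 -> [473.3, -172.6, 125.0] 89.0
3 x [0.0, 0.0, 0.06, 0, 0, -0.0, -1]
1 x [0.0, -0.004, 0.132, 0, 0, -0.0, -1]
1 x [-0.0, -0.032, 0.196, 0, 0, -0.0, -1]
1 x [0.0, -0.056, 0.244, 0, 0, -0.0, -1]
1 x [0.001, -0.076, 0.284, 0, 0, -0.0, -1]
3 x [0.001, -0.08, 0.308, 0, 0, -0.0, -1]
 -> [453.3, -172.0, 48.0] 89.0
5 x [-0.001, 0.08, -0.308, 0, 0, -0.0, -1]
5 x [-0.001, 0.52, -0.308, 0, 0, -0.0, -1]
 -> [583.3, -174.5, 125.0] 89.0
3 x [-0.0, -0.0, 0.06, 0, 0, -0.0, -1]
1 x [-0.0, -0.004, 0.132, 0, 0, -0.0, -1]
1 x [-0.001, -0.032, 0.196, 0, 0, -0.0, -1]
1 x [-0.0, -0.056, 0.244, 0, 0, -0.0, -1]
1 x [-0.0, -0.076, 0.284, 0, 0, -0.0, -1]
3 x [-0.0, -0.08, 0.308, 0, 0, -0.0, -1]
 -> [563.3, -174.2, 48.0] 89.0
5 x [-0.0, 0.08, -0.308, 0, 0, -0.0, -1]
3 x [-0.105, -0.091, -0.308, 0, 0, -0.0, -1]
 -> [540.1, -200.0, 125.0] 89.0
6 x [-0.366, -0.269, 0.0, 0, 0, -0.0, -1]
 -> [471.3, -290.3, 125.0] 89.0
3 x [0.0, -0.0, 0.06, 0, 0, -0.0, -1]
1 x [0.0, -0.004, 0.132, 0, 0, -0.0, -1]
1 x [-0.0, -0.032, 0.196, 0, 0, -0.0, -1]
1 x [-0.0, -0.056, 0.244, 0, 0, -0.0, -1]
1 x [0.0, -0.076, 0.284, 0, 0, -0.0, -1]
3 x [0.0, -0.08, 0.308, 0, 0, -0.0, -1]
 -> [451.3, -290.0, 48.0] 89.0
6 x [0.001, 0.079, -0.368, 0, 0, -0.0, -1]
 -> [471.0, -290.1, 140.0] 89.0
```

{"op": "play_rows", "data": {"motion": [[[-0.493, 0.5, 0.26, 0, 0, 0, -1], [-0.493, 0.5, 0.26, 0, 0, 0, -1], [-0.493, 0.5, 0.26, 0, 0, 0, -1], [-0.493, 0.5, 0.26, 0, 0, 0, -1], [-0.493, 0.5, 0.26, 0, 0, 0, -1], [-0.493, 0.5, 0.26, 0, 0, 0, -1], [-0.493, 0.5, 0.26, 0, 0, 0, -1]]]}}

```text
time_s: 25.9
ee_pos: [0.4729, -0.1727, 0.1255]
eef_rot: [-3.141, -0.0, 1.553]
force: [-0.3, 0.8, -0.2]
grip_width: 0.0008
grip_force: 0.0
```

{"op": "play_rows", "data": {"motion": [[[0, 0, 0.06, 0, 0, 0, -1], [0, 0, 0.09, 0, 0, 0, -1], [0, -0.004, 0.132, 0, 0, 0, -1], [0, -0.018, 0.164, 0, 0, 0, -1], [0, -0.032, 0.196, 0, 0, 0, -1], [0, -0.056, 0.244, 0, 0, 0, -1], [0, -0.076, 0.284, 0, 0, 0, -1], [0, -0.08, 0.3, 0, 0, 0, -1], [0, -0.08, 0.308, 0, 0, 0, -1], [0, -0.08, 0.308, 0, 0, 0, -1]]]}}

```text
time_s: 26.9
ee_pos: [0.453, -0.1721, 0.0487]
eef_rot: [-3.14, -0.0, 1.553]
force: [-3.8, 0.5, 4.8]
grip_width: 0.0004
grip_force: 2.2
```

{"op": "play_rows", "data": {"motion": [[[0, 0, 0.004, 0, 0, 0, -1], [0, 0, 0.004, 0, 0, 0, -1], [0, 0, -0.15, 0, 0, 0, -1], [0, 0, -0.308, 0, 0, 0, -1], [0, 0, -0.308, 0, 0, 0, -1], [0, 0.52, -0.308, 0, 0, 0, -1], [0, 0.52, -0.308, 0, 0, 0, -1], [0, 0.52, -0.308, 0, 0, 0, -1], [0, 0.52, -0.308, 0, 0, 0, -1], [0, 0.52, -0.308, 0, 0, 0, -1]]]}}

```text
time_s: 27.9
ee_pos: [0.583, -0.1742, 0.1243]
eef_rot: [-3.14, -0.0, 1.554]
force: [0.3, -0.0, -0.5]
grip_width: 0.0003
grip_force: 0.0
```

```bash
python3 look.py 5
```

```text
top tray
(633, 194, 33, 31, 0, np.float64(23.6), 144, 248, 184)
(475, 258, 60, 14, 8, np.float64(20.7), 115, 223, 249)
(479, 94, 30, 30, -46, np.float64(23.5), 135, 289, 246)
board
(636, -174, 12, 7, -8, np.float64(31.9), 15, 396, 181)
(608, -135, 45, 31, -1, np.float64(33.6), 219, 381, 192)
(499, -132, 42, 29, -1, np.float64(33.5), 170, 380, 236)
side tray
(480, 98, 33, 32, 1, np.float64(23.2), 243, 375, 250)
(635, 196, 34, 32, -82, np.float64(24.0), 305, 283, 293)
(556, 231, 25, 3, -2, np.float64(20.7), 35, 327, 317)
(556, 240, 26, 3, 0, np.float64(20.6), 36, 327, 322)
(557, 250, 26, 3, -4, np.float64(21.0), 34, 326, 328)
(474, 260, 60, 17, 10, np.float64(19.9), 392, 378, 338)
board
(574, -291, 17, 5, -86, np.float64(80.8), 18, 338, 101)
(497, -290, 73, 19, -3, np.float64(56.6), 149, 370, 111)
(627, -290, 31, 15, -11, np.float64(35.2), 55, 317, 114)
(499, -249, 42, 36, 1, np.float64(35.0), 202, 367, 129)
(610, -175, 74, 19, -1, np.float64(55.6), 160, 320, 139)
(522, -171, 28, 14, -1, np.float64(30.1), 40, 355, 150)
(458, -174, 20, 14, 54, np.float64(28.4), 21, 385, 151)
(611, -133, 44, 35, -1, np.float64(35.1), 249, 317, 158)
(501, -130, 45, 34, 1, np.float64(34.9), 253, 366, 161)
```

Lever D stays down, its pad at about 28 mm. Next is lever A.

{"op": "play_rows", "data": {"motion": [[[0, 0, 0.06, 0, 0, 0, -1], [0, 0, 0.09, 0, 0, 0, -1], [0, -0.004, 0.132, 0, 0, 0, -1], [0, -0.018, 0.164, 0, 0, 0, -1], [0, -0.032, 0.196, 0, 0, 0, -1], [0, -0.056, 0.244, 0, 0, 0, -1], [0, -0.076, 0.284, 0, 0, 0, -1], [0, -0.08, 0.3, 0, 0, 0, -1], [0, -0.08, 0.312, 0, 0, 0, -1], [0, -0.08, 0.312, 0, 0, 0, -1]]]}}

```text
time_s: 29.0
ee_pos: [0.5627, -0.1741, 0.0485]
eef_rot: [-3.14, -0.0, 1.553]
force: [-9.4, 2.1, 15.4]
grip_width: 0.0006
grip_force: 7.7
```

{"op": "play_rows", "data": {"motion": [[[0, 0, 0, 0, 0, 0, -1], [0, 0, -0.15, 0, 0, 0, -1], [0, 0, -0.312, 0, 0, 0, -1], [0, 0, -0.312, 0, 0, 0, -1], [-0.105, -0.091, -0.312, 0, 0, 0, -1], [-0.105, -0.091, -0.312, 0, 0, 0, -1], [-0.471, -0.36, -0.312, 0, 0, 0, -1], [-0.471, -0.36, -0.312, 0, 0, 0, -1], [-0.471, -0.36, -0.312, 0, 0, 0, -1], [-0.471, -0.36, -0.312, 0, 0, 0, -1]]]}}

```text
time_s: 30.0
ee_pos: [0.4705, -0.2914, 0.1251]
eef_rot: [-3.141, -0.0, 1.55]
force: [-0.2, 0.0, -0.3]
grip_width: 0.0005
grip_force: 0.0
```

{"op": "play_rows", "data": {"motion": [[[0, 0, 0.06, 0, 0, 0, -1], [0, 0, 0.09, 0, 0, 0, -1], [0, -0.004, 0.132, 0, 0, 0, -1], [0, -0.018, 0.164, 0, 0, 0, -1], [0, -0.032, 0.196, 0, 0, 0, -1], [0, -0.056, 0.244, 0, 0, 0, -1], [0, -0.076, 0.284, 0, 0, 0, -1], [0, -0.08, 0.3, 0, 0, 0, -1], [0, -0.08, 0.31, 0, 0, 0, -1], [0, -0.08, 0.31, 0, 0, 0, -1]]]}}

```text
time_s: 31.0
ee_pos: [0.4509, -0.2896, 0.0486]
eef_rot: [-3.14, -0.001, 1.553]
force: [-8.1, 4.1, 11.4]
grip_width: 0.0003
grip_force: 5.6
```

{"op": "play_rows", "data": {"motion": [[[0, 0, 0, 0, 0, 0, -1], [0, 0, -0.15, 0, 0, 0, -1], [0, 0, -0.312, 0, 0, 0, -1], [0, 0, -0.4, 0, 0, 0, -1], [0.96, -0.32, -0.4, 0, 0, 0, -1], [0.96, -0.32, -0.4, 0, 0, 0, -1], [0.96, -0.32, -0.4, 0, 0, 0, -1], [0.96, -0.32, -0.4, 0, 0, 0, -1], [0.96, -0.32, -0.4, 0, 0, 0, -1], [0.96, -0.32, -0.4, 0, 0, 0, -1]]]}}

```text
time_s: 32.0
ee_pos: [0.3742, -0.045, 0.1481]
eef_rot: [3.141, -0.0, 1.557]
force: [-0.0, -0.8, 0.9]
grip_width: 0.0006
grip_force: 0.0
```

```bash
python3 look.py 6; python3 - <<'E'
from h import *
o=get_obs();print(o['ee_pos'])
for n in('top','side'):
    c=pickle.load(open(f'pics/{n}6.pkl','rb'));f=c['frame']
    uv={'top':(330,167),'side':(279,201)}[n]
    m=cv2.GaussianBlur(cv2.cvtColor(f,cv2.COLOR_RGB2GRAY),(3,3),0)
    k=cv2.HoughCircles(cv2.resize(m[uv[1]-20:uv[1]+20,uv[0]-20:uv[0]+20],None,fx=4,fy=4,interpolation=2),cv2.HOUGH_GRADIENT,1,20,param1=80,param2=15,minRadius=10,maxRadius=40)
    for q in ([] if k is None else k[0][:3]): p=(uv[0]-20+q[0]/4,uv[1]-20+q[1]/4);print(n,p,q[2]/4,np.round(onplane(c,[p],.036)*1000,1))
    P=cloud(c);v,u=np.nonzero((P[...,2]>.010)&(P[...,2]<.022)&(P[...,0]>.62)&(P[...,0]<.72)&(abs(P[...,1]+.01)<.045));print('box',cv2.minAreaRect((P[v,u,:2]*1000).astype(np.float32)))
t=cv2.imread('pics/top6.png')[155:275,300:465]; s=cv2.imread('pics/side6.png')[95:225,260:410]
W=np.zeros((600,800,3),np.uint8); W[:300,:413]=cv2.resize(t,(413,300),interpolation=cv2.INTER_CUBIC); W[300:,:346]=cv2.resize(s,(346,300),interpolation=cv2.INTER_CUBIC)
W[:300,420:720]=cv2.resize(cv2.imread('pics/top6.png')[145:190,305:350],(300,300),interpolation=cv2.INTER_CUBIC)
W[300:,420:720]=cv2.resize(cv2.imread('pics/side6.png')[180:225,257:302],(300,300),interpolation=cv2.INTER_CUBIC); cv2.imwrite('pics/crop6.png',W)
E
```

```text
top tray
(633, 194, 32, 32, -2, np.float64(23.9), 142, 248, 184)
(475, 258, 60, 14, 10, np.float64(20.3), 115, 223, 248)
(479, 94, 30, 30, 44, np.float64(24.0), 135, 289, 246)
board
(634, -176, 16, 11, -9, np.float64(31.1), 28, 397, 181)
(605, -294, 73, 16, -2, np.float64(59.0), 142, 447, 193)
(608, -135, 44, 31, -1, np.float64(32.9), 224, 381, 192)
(616, -177, 15, 5, -3, np.float64(29.1), 14, 397, 190)
(598, -177, 16, 5, -22, np.float64(28.7), 13, 397, 196)
(577, -176, 21, 10, 11, np.float64(29.3), 25, 397, 205)
(557, -175, 15, 12, 89, np.float64(30.0), 25, 397, 213)
(486, -291, 92, 16, -3, np.float64(29.6), 129, 444, 240)
(520, -174, 22, 13, -2, np.float64(30.9), 37, 398, 226)
(499, -134, 42, 32, -1, np.float64(34.2), 218, 381, 236)
(497, -250, 42, 34, -1, np.float64(34.4), 246, 428, 237)
(498, -173, 13, 7, -14, np.float64(29.5), 16, 397, 237)
(484, -173, 12, 5, -2, np.float64(29.5), 13, 397, 243)
(458, -173, 29, 15, -6, np.float64(29.2), 51, 397, 253)
side tray
(480, 97, 33, 33, 3, np.float64(22.9), 245, 375, 251)
(635, 196, 33, 33, -85, np.float64(23.9), 304, 283, 293)
(556, 231,
[... 730 characters left out ...]
1, -1, np.float64(28.5), 15, 380, 152)
(611, -133, 44, 36, -1, np.float64(34.8), 251, 317, 158)
(501, -131, 44, 36, 0, np.float64(34.9), 258, 366, 161)
[ 0.3757204  -0.04787146  0.1483742 ]
top (np.float32(329.375), np.float32(166.875)) 8.025 [[672.3  -9.3  36. ]]
box ((683.6571044921875, -8.745500564575195), (76.21929931640625, 55.83894729614258), 4.934999465942383)
side (np.float32(290.875), np.float32(196.125)) 8.725 [[650.7 -10.6  36. ]]
side (np.float32(280.875), np.float32(201.625)) 8.4 [[668.4   5.7  36. ]]
side (np.float32(278.375), np.float32(196.125)) 5.125 [[676.   -8.6  36. ]]
box ((684.3638916015625, -5.214139938354492), (72.39346313476562, 56.20981979370117), 4.601812839508057)
```

View pics/crop6.png

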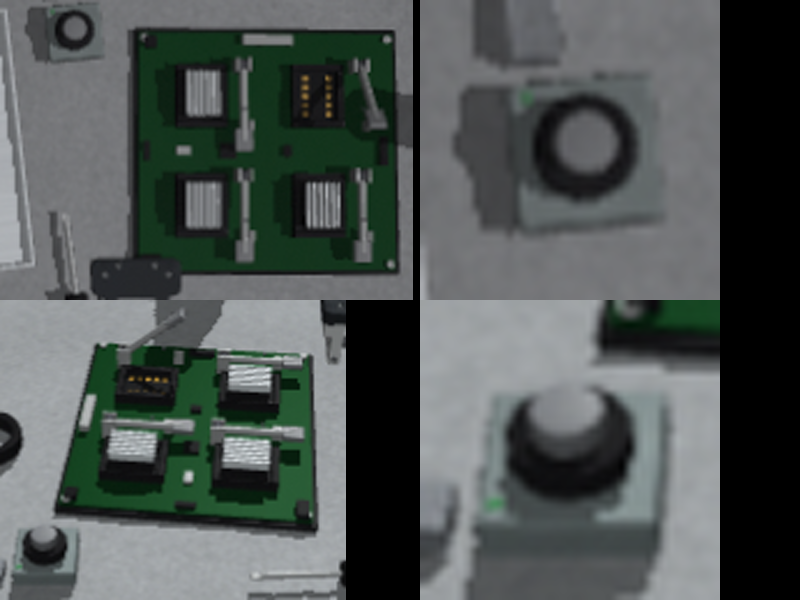

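Picture: the three loaded sockets' levers are level and down. The empty upper-right socket's lever is up. The button's centre is at about (329.5,166) in the top view, roughly (674,-7) mm.

```bash
python3 - <<'E'
from plan import calls
calls((375.4,-48.6,147.5,89),[[(560,-25,120,89,-1,6)],[(674,-7.3,90,89,-1,5),(674,-7.3,65,89,-1,4)],[(674,-7.3,56,89,-1,1),(674,-7.3,53,89,-1,1),(674,-7.3,50,89,-1,1),(674,-7.3,48.5,89,-1,3)]])
E
```

```text
6 x [0.107, 0.737, 0.11, 0, 0, 0.0, -1]
 -> [560.1, -25.1, 120.0] 89.0
5 x [0.079, 0.454, 0.12, 0, 0, -0.0, -1]
4 x [0.079, 0.454, 0.22, 0, 0, -0.0, -1]
 -> [673.9, -7.3, 65.0] 89.0
1 x [0.0, 0.0, 0.036, 0, 0, -0.0, -1]
1 x [0.0, 0.0, 0.048, 0, 0, -0.0, -1]
1 x [0.0, 0.0, 0.06, 0, 0, -0.0, -1]
3 x [0.0, 0.0, 0.066, 0, 0, -0.0, -1]
 -> [673.9, -7.3, 48.5] 89.0
```

{"op": "play_rows", "data": {"motion": [[[0.107, 0.737, 0.11, 0, 0, 0, -1], [0.107, 0.737, 0.11, 0, 0, 0, -1], [0.107, 0.737, 0.11, 0, 0, 0, -1], [0.107, 0.737, 0.11, 0, 0, 0, -1], [0.107, 0.737, 0.11, 0, 0, 0, -1], [0.107, 0.737, 0.11, 0, 0, 0, -1]]]}}

```text
time_s: 32.7
ee_pos: [0.5603, -0.0262, 0.1193]
eef_rot: [-3.14, -0.0, 1.552]
force: [0.1, -0.6, 0.1]
grip_width: 0.0008
grip_force: 0.0
```

{"op": "play_rows", "data": {"motion": [[[0.079, 0.454, 0.12, 0, 0, 0, -1], [0.079, 0.454, 0.12, 0, 0, 0, -1], [0.079, 0.454, 0.12, 0, 0, 0, -1], [0.079, 0.454, 0.12, 0, 0, 0, -1], [0.079, 0.454, 0.2, 0, 0, 0, -1], [0.079, 0.454, 0.22, 0, 0, 0, -1], [0.079, 0.454, 0.22, 0, 0, 0, -1]]]}}

```text
time_s: 33.4
ee_pos: [0.6731, -0.008, 0.0655]
eef_rot: [-3.14, 0.0, 1.553]
force: [0.4, 0.5, 0.4]
grip_width: 0.0007
grip_force: 0.0
```

{"op": "play_rows", "data": {"motion": [[[0, 0, 0.036, 0, 0, 0, -1], [0, 0, 0.044, 0, 0, 0, -1], [0, 0, 0.052, 0, 0, 0, -1], [0, 0, 0.06, 0, 0, 0, -1], [0, 0, 0.066, 0, 0, 0, -1], [0, 0, 0.066, 0, 0, 0, -1], [0, 0, 0.066, 0, 0, 0, -1]]]}}

```text
time_s: 34.1
ee_pos: [0.6744, -0.0076, 0.0528]
eef_rot: [3.14, 0.001, 1.553]
force: [-14.6, -0.7, 31.3]
grip_width: 0.0005
grip_force: 15.5
```

{"op": "play_rows", "data": {"motion": [[[0, 0, -0.05, 0, 0, 0, -1], [0, 0, -0.066, 0, 0, 0, -1], [0, 0, -0.066, 0, 0, 0, -1]]]}}

```text
time_s: 34.4
ee_pos: [0.6741, -0.0072, 0.0658]
eef_rot: [3.141, -0.0, 1.553]
force: [-0.4, 0.6, 0.1]
grip_width: 0.0006
grip_force: 0.0
```

```bash
python3 - <<'E'
from h import *
for n in('top','side'):
    Q=[cloud(pickle.load(open(f'pics/{n}{k}.pkl','rb'))) for k in (3,4,6)]
    P=np.nanmedian(Q,0)
    if n=='top': r=P[158:177,329]; r2=P[166,319:341]
    else: r=P[187:215,279]; r2=P[198,265:294]
    print(n);print(np.round(r*1000).astype(int).tolist());print(np.round(r2*1000).astype(int).tolist())
    g=pickle.load(open(f'pics/{n}6.pkl','rb'))['frame'].mean(2).astype(int); print(g[158:177,329] if n=='top' else g[187:215,279])
E
```

```text
top
[[698, -9, 17], [693, -9, 29], [690, -9, 30], [688, -9, 29], [684, -8, 40], [681, -8, 39], [679, -8, 40], [677, -8, 38], [674, -8, 41], [672, -8, 37], [669, -8, 39], [666, -8, 40], [664, -8, 38], [662, -8, 33], [661, -8, 27], [658, -8, 30], [656, -8, 29], [654, -8, 20], [652, -8, 17]]
[[678, 16, 17], [678, 14, 19], [678, 11, 16], [676, 9, 28], [676, 6, 30], [676, 4, 28], [674, 1, 37], [674, -1, 40], [674, -3, 39], [674, -6, 39], [674, -8, 41], [673, -11, 42], [674, -13, 39], [674, -16, 41], [674, -18, 38], [674, -21, 36], [675, -23, 30], [675, -26, 29], [675, -28, 29], [677, -32, 16], [677, -34, 16], [677, -37, 16]]
[ 83  36  24  60  93  97  99 100 101 101 102 101  81  35  28  27  41  80
 105]
side
[[689, -69, -2], [688, -66, -1], [688, -62, -1], [687, -60, -1], [687, -57, -1], [687, -55, -2], [676, -15, 39], [675, -13, 38], [675, -9, 39], [675, -8, 37], [674, -5, 38], [673, -1, 39], [673, 1, 38], [672, 4, 38], [673, 3, 34], [673, 3, 32], [673, 3, 29], [673, 6, 29], [673, 8, 28], [672, 11, 29], [672, 12, 27], [672, 13, 25], [673, 12, 21], [673, 12, 17], [673, 14, 17], [672, 16, 16], [672, 19, 16], [672, 20, 14]]
[[714, -34, -2], [712, -35, -2], [709, -34, -1], [702, -19, 16], [700, -19, 17], [698, -20, 15], [692, -9, 28], [690, -10, 28], [688, -9, 29], [683, -1, 39], [681, -2, 38], [679, -1, 39], [677, -2, 38], [675, -2, 37], [673, -1, 39], [671, -2, 38], [670, -3, 37], [667, -3, 38], [666, -4, 36], [665, -8, 32], [663, -11, 29], [662, -12, 27], [660, -12, 28], [660, -23, 16], [658, -22, 17], [656, -22, 17], [654, -23, 17], [652, -23, 17], [650, -26, 13]]
[163 164 162 160 158 150 146 144 144 143 139 137 124  86  66  62  47  15
  15  15  15  14  24  53  73  75  80  75]
```

{"op": "play_rows", "data": {"motion": [[[0, 0, 0.03, 0, 0, 0, -1], [0, 0, 0.03, 0, 0, 0, -1], [0, 0, 0.03, 0, 0, 0, -1]]]}}

```text
time_s: 34.7
ee_pos: [0.6736, -0.0072, 0.0572]
eef_rot: [-3.14, -0.0, 1.553]
force: [-1.8, 0.1, 3.3]
grip_width: 0.0006
grip_force: 1.3
```

{"op": "play_rows", "data": {"motion": [[[0, 0, 0.012, 0, 0, 0, -1], [0, 0, 0.012, 0, 0, 0, -1], [0, 0, 0.012, 0, 0, 0, -1]]]}}

```text
time_s: 35.0
ee_pos: [0.6739, -0.0073, 0.055]
eef_rot: [-3.141, -0.0, 1.553]
force: [-2.9, 1.1, 4.1]
grip_width: 0.0004
grip_force: 1.9
```

{"op": "play_rows", "data": {"motion": [[[0, 0, 0.012, 0, 0, 0, -1], [0, 0, 0.02, 0, 0, 0, -1], [0, 0, 0.02, 0, 0, 0, -1], [0, 0, 0.02, 0, 0, 0, -1]]]}}

```text
time_s: 35.4
ee_pos: [0.6743, -0.0073, 0.0528]
eef_rot: [3.14, 0.0, 1.553]
force: [-16.3, 0.9, 27.7]
grip_width: 0.0006
grip_force: 14.2
```

```bash
python3 - <<'E'
from h import *
c=snap('side','side7'); W=cv2.resize(c['frame'][165:230,245:315],(700,600),interpolation=cv2.INTER_CUBIC);cv2.imwrite('pics/crop7.png',W[:,:,::-1])
E
```

```text
(no output)
```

View pics/crop7.png

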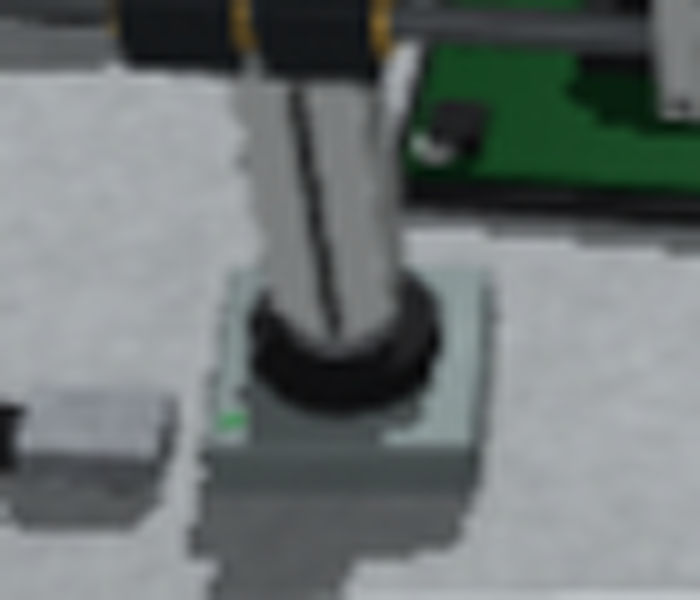

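The picture shows the closed fingertips pressing the button cap at crop (335,340), inside the ring. Force stays at 3 to 4 N and then rises to a hard stop at 28 N, so the button is fully in. I'll raise the arm, back off and check everything.

{"op": "play_rows", "data": {"motion": [[[0, 0, -0.1, 0, 0, 0, -1], [0, 0, -0.3, 0, 0, 0, -1], [0, 0, -0.45, 0, 0, 0, -1], [0, -0.9, -0.5, 0, 0, 0, -1], [0, -0.9, -0.5, 0, 0, 0, -1], [0, -0.9, -0.5, 0, 0, 0, -1], [0, -0.9, -0.5, 0, 0, 0, -1], [0, -0.9, -0.5, 0, 0, 0, -1], [0, -0.9, -0.5, 0, 0, 0, -1], [0, -0.9, -0.5, 0, 0, 0, -1]]]}}

```text
time_s: 36.45
ee_pos: [0.4495, -0.0034, 0.1753]
eef_rot: [3.14, 0.0, 1.553]
force: [0.0, 0.2, -0.4]
grip_width: 0.0004
grip_force: 0.0
```

```bash
python3 look.py 8; python3 - <<'E'
import cv2,numpy as np
t=cv2.imread('pics/top8.png')[95:315,180:470]; s=cv2.imread('pics/side8.png')[95:225,200:460]
W=np.zeros((600,800,3),np.uint8); W[:400,:527]=cv2.resize(t,(527,400),interpolation=cv2.INTER_CUBIC); W[400:,:400]=cv2.resize(s,(400,200),interpolation=cv2.INTER_CUBIC); cv2.imwrite('pics/crop8.png',W)
E
```

```text
top tray
(633, 194, 33, 31, -2, np.float64(23.8), 141, 248, 184)
(556, 240, 22, 7, -10, np.float64(20.2), 20, 230, 215)
(475, 258, 60, 14, 10, np.float64(20.2), 124, 223, 249)
(479, 94, 30, 30, -45, np.float64(23.9), 135, 288, 246)
board
(622, -176, 42, 12, -1, np.float64(30.3), 54, 397, 185)
(605, -294, 73, 16, -3, np.float64(57.8), 143, 447, 193)
(608, -135, 44, 31, -2, np.float64(33.3), 224, 381, 192)
(562, -176, 23, 13, -2, np.float64(29.4), 34, 397, 210)
(507, -290, 53, 14, -8, np.float64(30.0), 67, 445, 230)
(493, -174, 76, 13, -1, np.float64(29.9), 82, 397, 237)
(499, -134, 42, 33, -1, np.float64(33.9), 223, 381, 236)
(497, -250, 42, 34, -1, np.float64(33.9), 242, 428, 237)
(458, -291, 34, 14, -2, np.float64(29.8), 49, 445, 254)
(452, -170, 19, 13, 10, np.float64(29.3), 34, 396, 256)
side tray
(480, 97, 33, 33, -51, np.float64(23.0), 243, 375, 251)
(635, 196, 33, 33, 47, np.float64(24.0), 307, 283, 293)
(556, 231, 24, 3, 1, np.float64(20.7), 35, 327, 317)
(556, 240, 26, 3, -2, np.float64(21.4), 34, 327, 322)
(557, 250, 25, 3, -2, np.float64(20.6), 35, 326, 328)
(474, 260, 60, 17, 10, np.float64(20.1), 399, 378, 338)
board
(607, -290, 70, 21, 4, np.float64(56.4), 134, 326, 109)
(484, -290, 63, 10, 4, np.float64(28.4), 41, 373, 120)
(448, -290, 19, 10, 88, np.float64(28.6), 17, 388, 121)
(499, -249, 42, 38, 1, np.float64(34.9), 201, 367, 129)
(640, -174, 16, 14, 86, np.float64(30.4), 32, 306, 146)
(576, -173, 42, 15, -10, np.float64(28.1), 43, 334, 149)
(617, -173, 23, 5, 4, np.float64(28.4), 15, 316, 147)
(527, -171, 19, 14, -6, np.float64(30.7), 31, 354, 149)
(459, -172, 21, 12, -24, np.float64(28.3), 24, 385, 152)
(611, -133, 44, 36, -1, np.float64(34.8), 249, 317, 158)
(501, -131, 44, 36, -1, np.float64(35.1), 258, 366, 161)
```

View pics/crop8.png

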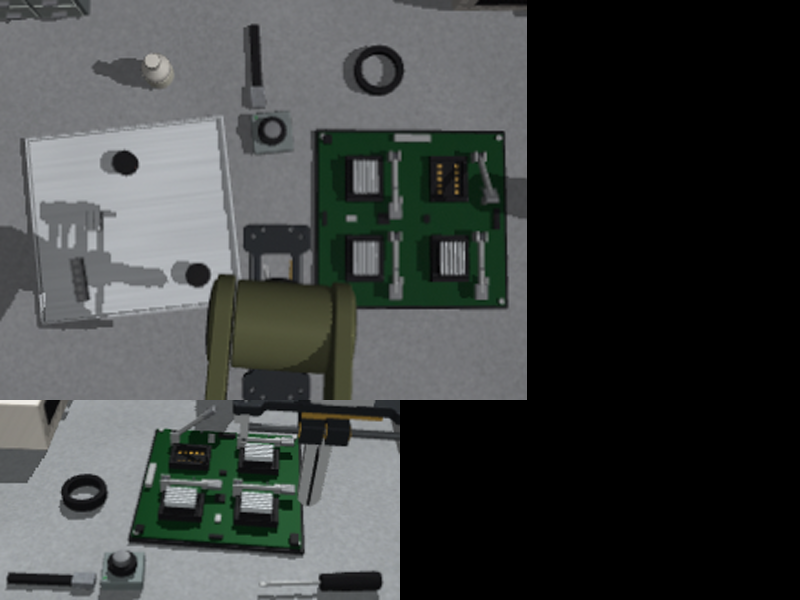

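The final picture shows three modules seated with their levers down, the empty socket's lever up at (487,180), and the bystanders where they were.

```bash
python3 -c "
from station import workorder; print(workorder.hand_in())"
```

```text
the job is handed in; nothing more can be done
None
```

I put the one small module back in the tray, seated all three power modules with their levers down, left the empty socket's lever up, pressed the start button to its stop and handed the job in; no verdict came back.

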